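# Inspect the stained filter on the light box with the hand magnifier

## Task

Slide the light box's dimmer to the green band, then pick up the hand magnifier by its handle and carry it over the row of bottles and vials to the light box. Hold it level over the dish with the brown-stained filter, so that the whole filter can be seen through the lens, with the underside of the lens rim about 15 mm above the rim of the dish and touching nothing. Finish while still holding it there, keep the magnifier off both dishes all the way, and leave the dishes, the bottles and the vial rack where they stand.

Things in the scene. Friction and masses are not known exactly. Their poses are not given: they have to be found in the camera images.
- light_box: White light box fixed on the black bench, 200 mm (x) by 220 mm (y), flat top 45 mm above the bench. Origin: centre of its underside. Its own -x side (towards the robot, turned by up to 0.15 rad) carries the 60 mm deep control strip with the dimmer; the rest of the top is the lit white diffuser with two open dishes on it. It stands left or right of the row of bottles.
- dimmer (a joint): Dimmer slider on the light box's control strip: travel 0 to 0.080 m, growing along the light box's own +y; the middle of the green band is at 0.056 m. Friction about 1.5 N, it stays where it is left. It starts between 0 and 0.035.
- dimmer_top (a point): Centre of the top of the dimmer's grip: a dark block 22 mm (x) by 14 mm (y, the way it slides) by 13 mm high on a thin stem, its top 18 mm above the control strip, a white pointer line across its middle. It can be pinched from above, the fingers closing along the light box's y.
- dimmer_mark (a point): Point on the dimmer's track, at the control strip's surface, level with the middle of the green band. The band is 10 mm wide along the track and lies on the diffuser's side of the track. The dimmer is set when the pointer line lies within the band (within 5 mm of its middle).
- magnifier: Hand magnifier, 0.13 kg, lying level on its storage case: round lens in a grey rim 80 mm across and 14 mm high, glass 69 mm across, and a straight dark-blue handle along its own -x, 22 mm wide and 16 mm high, from 51 to 149 mm from the lens centre. Origin: centre of the lens at the level of the rim's underside (the handle's underside is level with it); z up, out of the lens. The heavier end is the lens (centre of mass about 16 mm from the lens centre).
- magnifier_grip (a point): Good place to grip the handle: on its middle line, at mid-height (8 mm above the underside), 88 mm from the lens centre along the magnifier's -x. Here the handle sticks out freely past the edge of the case, 38 mm above the bench at the start.
- lens_case: Grey storage case fixed on the bench on the other side of the row from the light box, 100 mm (x) by 120 mm (y) by 30 mm high; origin: centre of its underside. The lens rests on it, the handle juts out over its -x edge.
- dish_stained: The target: open round glass dish 60 mm across and 14 mm high, standing loose on the light box, holding a white gridded round filter 47 mm across with a big brown stain. Origin: centre of its underside; its rim is 14 mm above that.
- dish_clean: A like dish with a clean white gridded filter, on the light box about 100 mm from the other along the light box's y; which of the two stands left varies. Origin: centre of its underside. Leave it alone.
- bottle_amber: Amber bottle with a black cap, 58 mm across and 115 mm high, in the row between the light box and the magnifier. Origin: centre of its underside. Leave it alone.
- bottle_white: White plastic jar with a red cap, 58 mm across and 105 mm high, in the same row. Origin: centre of its underside. Leave it alone.
- vial_rack: Blue rack with eight capped glass vials, 112 mm (x) by 58 mm (y), 80 mm high over the vials' caps, in the same row. Origin: centre of its underside. Leave it alone.
Not all that is in view belongs to the job. Of the things that look like the magnifier, the larger one is meant. Of the things that look like the lens_case, the larger one is meant.

How it is judged:
On the way, in this order (a step that is already met when the one before it is completed fails the run):
1. The dimmer has been slid to the green band and is at rest there (value of joint dimmer between 0.051 and 0.061 m and velocity of joint dimmer between -0.01 and 0.01 m/s), for 0.3 s.
2. The magnifier, in the gripper, passes over the row of bottles and vials (world y of magnifier between -0.05 and 0.05 m and world x of magnifier between 0.35 and 0.78 m and height (world z) of magnifier above 0.08 m and contact force between magnifier and the fingers above 0.5 N).
At the end, for the whole second after the job is handed in: Gripper holds the magnifier still, touching nothing else, level within 0.14 rad, lens centre within 11 mm in plan of the stained filter dish's centre, underside of the lens rim 7 to 23 mm above the dish's rim; dimmer within 5 mm of the green band's middle (horizontal distance between magnifier and dish_stained below 0.011 m and z of magnifier in the frame of dish_stained between 0.021 and 0.037 m and angle between magnifier's own z axis and vertical below 0.14 rad and linear speed of magnifier below 0.02 m/s and contact force between magnifier and the fingers above 1 N and contact force between magnifier and light_box below 0.05 N and contact force between magnifier and dish_stained below 0.05 N and contact force between magnifier and dish_clean below 0.05 N and contact force between magnifier and lens_case below 0.05 N and contact force between magnifier and bottle_amber below 0.05 N and contact force between magnifier and bottle_white below 0.05 N and contact force between magnifier and vial_rack below 0.05 N and value of joint dimmer between 0.051 and 0.061 m); the arm keeps its last pose, push and grip.
It fails at once if The magnifier touches a dish (contact force between magnifier and dish_stained above 0.3 N or contact force between magnifier and dish_clean above 0.3 N).
It fails at once if A dish is shifted by more than 8 mm (distance of any of dish_stained, dish_clean from where it was at the start of the episode above 0.008 m).
It fails at once if A bottle, the jar or the vial rack is shifted by more than 12 mm or tipped (distance of any of bottle_amber, bottle_white, vial_rack from where it was at the start of the episode above 0.012 m or angle between any of bottle_amber, bottle_white, vial_rack's own z axis and vertical above 0.2 rad).
It also fails if it takes over 56 s, if anything falls off the work surface, if the arm or the gripper's body presses on something with over 40 N, if the wrist force passes 120 N, or if a joint passes its speed limit or range.

## Robot

A 6-joint arm with a two-finger parallel gripper is mounted at the origin on the work surface. World frame = base frame: x ahead of the robot, y to its left, z up, the work surface at z = 0. Lengths are in m, angles in rad, forces in N, time in s.
With the tool pointing down it reaches from about 0.35 to 0.975 m from the base axis. Payload 4.9 kg.
Tool frame: the origin (TCP) lies midway between the tips of the shut fingers; the grasp point (between the pads) lies 19 mm behind it; z points along the fingers, y is the direction in which the jaws open and shut (so a half turn about z gives the same grasp; the last joint's range is limited). The gripper opens to 85 mm and grips with 20 to 120 N. Pads are 22 mm wide; open, the fingers measure 114 mm over their backs; the gripper's body (76 mm by 85 mm) begins 54 mm behind the grasp point. The pads swing forward as they close: fully open they stand 13 mm farther back than shut.
Start: joints at [1.195, 0.053, 1.613, -0, 1.476, -0.119], TCP at [0.159, 0.604, 0.209] pointing down, gripper open.
Joint ranges: [-3.01, 3.01], [-1.01, 2.22], [0.06, 2.58], [-1.02, 4.17], [0.09, 2.62], [-3.14, 3.14]. Speed limits (rad/s): [2.57, 2.57, 3.14, 3.14, 3.14, 3.14].

## Interface

Orientations are given as a unit quaternion [w, x, y, z].
In Python, from plant import manip gives the robot as it stands. The module is installed in compiled form; this text tells all that it offers.
- The arm moves only by the tool move_arm, never from a script. Its argument "rows" is a list of rows, each an object of numbers: "tx", "ty", "tz": the shift along the tool's x, y, z in m; "ax", "ay", "az": the turn, a rotation vector about the tool's x, y, z in degrees; "jaw": the closure in counts, from 0 (fully open) to 255 (shut). In form: [{"tx": .., "ty": .., "tz": .., "ax": .., "ay": .., "az": .., "jaw": ..}, ...]. A call has 1 to 12 rows; each row shifts and turns the pose as measured when the row begins, along the tool's axes as they then stand; what a row does not reach is not made up. A row lasts 1/10 s, in which the tool goes at most 50 mm and 8.59 degrees, less where a joint would pass 70% of its speed; a pose out of reach is approached as far as the arm can. A call with a gripper value outside its range is refused whole. The fingers move at their own pace and stop on an object; the grip force is fixed at half the most. Time passes only in rows, so rows that do not move let the fingers close. It gives the time, the measured TCP pose, the force and the opening at its end, in the units of the state.
- manip.state(): the state, without advancing time (a new reading comes with each control period).
- manip.grab_frame(name): name is "scene" or "top" or "wrist"; returns a dict with "color" (400x640x3 uint8, red, green, blue), "intrinsics" (3x3 intrinsics, pixels), "dist_coeffs" ([k1, k2, p1, p2, k3] as OpenCV has them; the pictures are not rectified), "R" (3x3) and "t" (3): a world point X has camera coordinates R X + t. Camera axes: x right, y down, z forward; pixel columns grow to the right and rows downward; lengths in m; the calibration is good to about 2 mm. A picture is of the moment at which its call begins. There is no depth.
- manip.job_done(): hands the job in, once; it reports no verdict.
The state is a dict: "time": time; "joint_pos": joint angles; "joint_vel": joint speeds; "joint_efforts": joint torques, N m; "tool_pos": TCP position; "tool_rot": TCP orientation; "contact_force": force on the tool from outside, world axes, zero at the start; "ft_torque": the same for the moment, N m; "gripper_width": opening from 0.0 (shut) to 1.0 (fully open).
Only numpy, scipy, OpenCV 4.12 (cv2) and the standard library are available. Lean on these libraries where they do the work, as an engineer would, in place of code of your own. Each camera call takes 0.05 s, during which the arm holds its last target.

## Working session

There is one attempt and no reset: what is moved stays moved. The work goes in short steps, Python scripts to look and compute and a tool call to move; the robot and the scene stay as the last step left them, time stands still between calls to the robot, and variables do not carry over. Pictures are saved under pics/ and viewed, and the job is handed in when it is done.

Besides the shell and the picture viewer there is one more tool, called after "Request:" by a JSON object that holds its "op" and its "data", one argument or row to a line. move_arm: Moves the arm, as the interface text tells. Its arguments: {"type":"object","properties":{"rows":{"type":"array"}},"required":["rows"]}

```bash
mkdir -p pics; cat > h.py <<'E'
import numpy as np, cv2
from plant import manip
def grab(n,save=None):
    f=manip.grab_frame(n)
    if save: cv2.imwrite('pics/'+save,f['color'][:,:,::-1])
    return f
def ray(f,u,v):
    K=np.array(f['intrinsics'],float);d=np.array(f['dist_coeffs'],float)
    p=cv2.undistortPoints(np.array([[[u,v]]],float),K,d)[0,0]
    R=np.array(f['R']);t=np.array(f['t'])
    return -R.T@t, R.T@np.array([p[0],p[1],1.])
def onz(f,u,v,z):
    o,d=ray(f,u,v); return o+d*(z-o[2])/d[2]
def proj(f,X):
    r,_=cv2.Rodrigues(np.array(f['R'],float))
    return cv2.projectPoints(np.array(X,float).reshape(-1,1,3),r,np.array(f['t'],float),np.array(f['intrinsics'],float),np.array(f['dist_coeffs'],float))[0][:,0]
E
python3 - <<'E'
from h import *
s=manip.state();print({k:np.round(v,3) for k,v in s.items()})
for n in ['scene','top','wrist']:
    f=grab(n,n+'0.png'); print(n,np.round(-np.array(f['R']).T@f['t'],3),np.round(f['R'],2).tolist())
E
```

```text
{'time': np.float64(0.0), 'joint_pos': array([ 1.195,  0.053,  1.614,  0.   ,  1.476, -0.119]), 'joint_vel': array([ 0.   ,  0.   ,  0.001, -0.001,  0.002, -0.001]), 'joint_efforts': array([-2.0000e-03, -3.9370e+01, -3.7016e+01, -0.0000e+00,  7.0000e-03,
        0.0000e+00]), 'tool_pos': array([0.158, 0.604, 0.207]), 'tool_rot': array([-0.   ,  0.128,  0.992, -0.001]), 'contact_force': array([ 0.269, -0.05 ,  0.312]), 'ft_torque': array([ 0.032,  0.018, -0.028]), 'gripper_width': np.float64(1.0)}
scene [ 1.111 -0.047  0.99 ] [[0.22, 0.98, -0.02], [0.83, -0.19, -0.53], [-0.52, 0.1, -0.85]]
top [0.501 0.04  1.316] [[0.0, -1.0, -0.01], [-1.0, -0.0, -0.04], [0.04, 0.01, -1.0]]
wrist [0.09  0.622 0.372] [[0.25, 0.97, -0.0], [0.93, -0.24, 0.28], [0.27, -0.07, -0.96]]
```

View pics/top0.png

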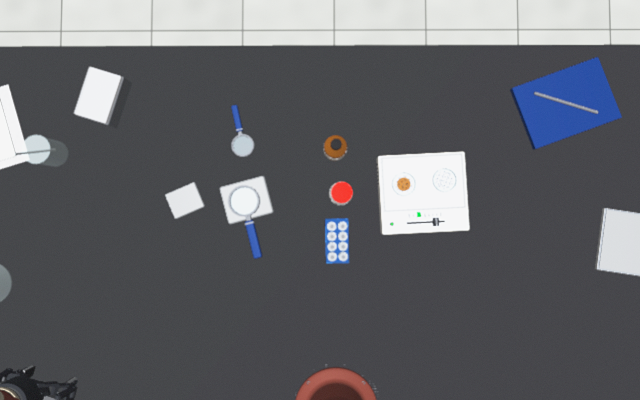

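View pics/scene0.png

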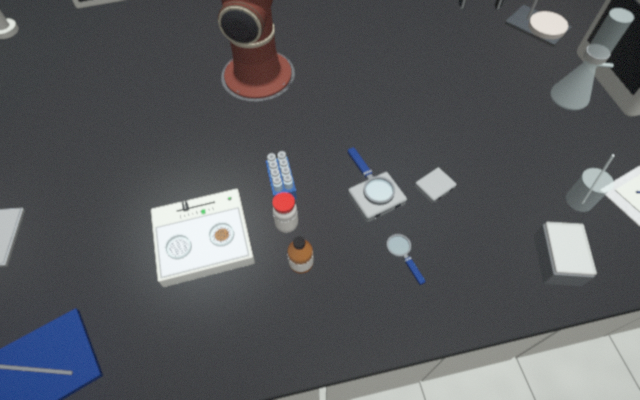

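View pics/wrist0.png

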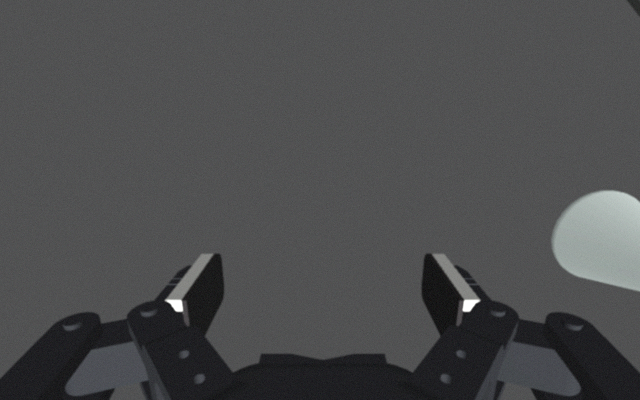

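```bash
python3 - <<'E'
import cv2
a=cv2.imread('pics/top0.png')
c1=cv2.resize(a[145:245,370:480],None,fx=5,fy=5,interpolation=cv2.INTER_CUBIC)
cv2.imwrite('pics/c1.png',c1)
cv2.imwrite('pics/c2.png',cv2.resize(a[95:270,160:360],None,fx=3.4,fy=3.4,interpolation=cv2.INTER_CUBIC))
b=cv2.imread('pics/scene0.png')
cv2.imwrite('pics/c3.png',cv2.resize(b[180:290,140:300],None,fx=5,fy=5,interpolation=cv2.INTER_CUBIC))
cv2.imwrite('pics/c4.png',cv2.resize(b[140:290,335:470],None,fx=4,fy=4,interpolation=cv2.INTER_CUBIC))
E
```

```text
(no output)
```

View pics/c1.png

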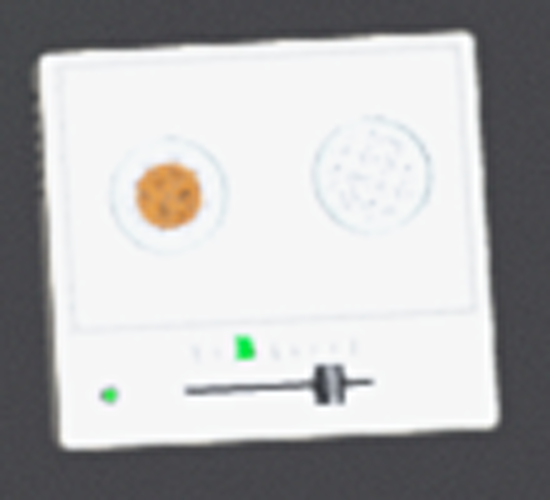

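View pics/c2.png

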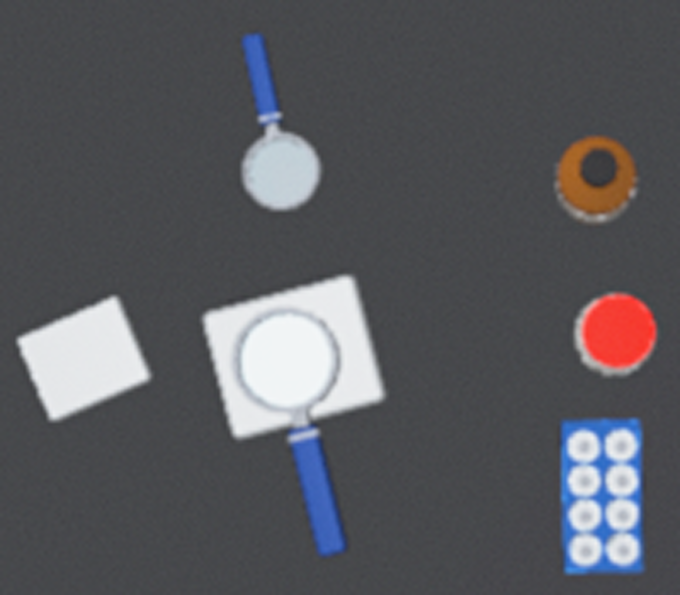

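View pics/c3.png

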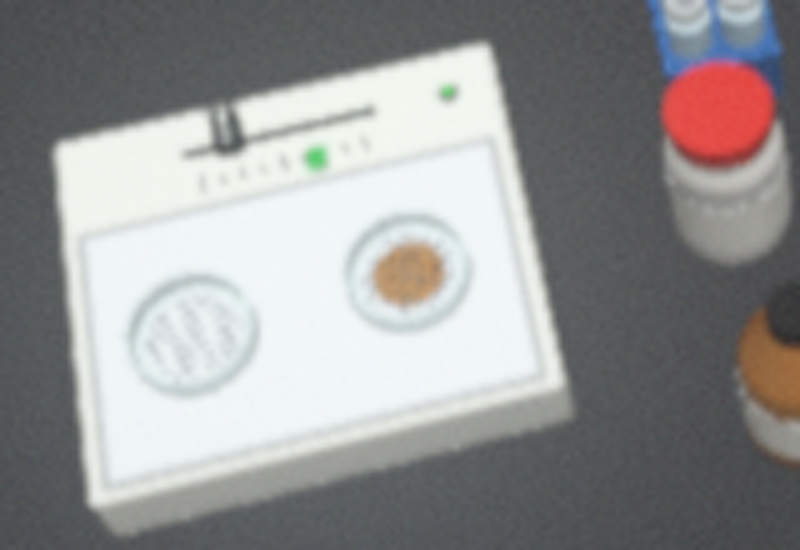

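View pics/c4.png

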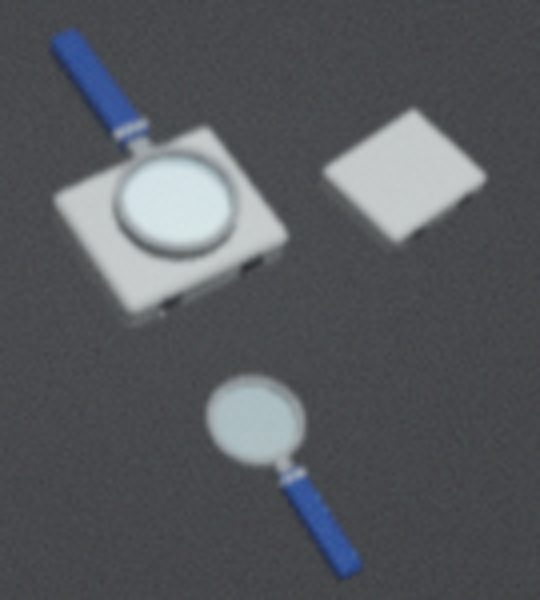

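Candidates, top-view pixels: magnifiers: large one on the case (244,202), with its handle to (257,255), and small one (242,145). Cases: large (246,199), small (184,200). Dishes: stained (404,184), clean (444,180). I choose the large magnifier and the stained dish; the crops confirm both. The dimmer grip is at about (436,222), the green band at (419,214), and the green dot at (392,224) is only a lamp.

```bash
cat > meas.py <<'E'
from h import *
f=grab('top'); a=f['color']; hsv=cv2.cvtColor(a,cv2.COLOR_RGB2HSV)
def cen(m,box):
    x0,x1,y0,y1=box; M=np.zeros_like(m); M[y0:y1,x0:x1]=m[y0:y1,x0:x1]
    ys,xs=np.nonzero(M); return xs.mean(),ys.mean(),len(xs)
# box outline
g=cv2.cvtColor(a,cv2.COLOR_RGB2GRAY)
m=np.zeros_like(g); m[140:250,365:485]=(g[140:250,365:485]>150)*255
c=max(cv2.findContours(m,0,2)[0],key=cv2.contourArea); r=cv2.minAreaRect(c)
P=[onz(f,*p,.045)[:2] for p in cv2.boxPoints(r)]; P=np.array(P); print('box',P.round(4).tolist(),P.mean(0).round(4))
e=[P[(i+1)%4]-P[i] for i in range(4)]; print('len',[round(np.linalg.norm(x),4) for x in e],'ang',[round(np.arctan2(x[1],x[0]),3) for x in e])
# green
gr=(hsv[:,:,0]>45)&(hsv[:,:,0]<80)&(hsv[:,:,1]>100)
u,v,n=cen(gr,(405,435,205,225)); print('green',u,v,n,onz(f,u,v,.045).round(4))
# grip dark
u,v,n=cen(g<110,(428,446,212,232)); print('grip',u,v,n,onz(f,u,v,.060).round(4))
# stain
u,v,n=cen((hsv[:,:,1]>90)&(hsv[:,:,0]<25),(390,420,170,200)); print('stain',u,v,n,onz(f,u,v,.048).round(4))
# handle
bl=(hsv[:,:,0]>100)&(hsv[:,:,0]<130)&(hsv[:,:,1]>120)
m=np.zeros_like(g); m[215:265,235:270]=bl[215:265,235:270]*255
c=max(cv2.findContours(m,0,2)[0],key=cv2.contourArea); r=cv2.minAreaRect(c); print('handle',r)
Q=np.array([onz(f,*p,.046)[:2] for p in cv2.boxPoints(r)]); print(Q.round(4).tolist(),Q.mean(0).round(4))
e=[Q[(i+1)%4]-Q[i] for i in range(4)]; print('len',[round(np.linalg.norm(x),4) for x in e],'ang',[round(np.arctan2(x[1],x[0]),3) for x in e])
E
python3 meas.py
```

```text
box [[0.6494, -0.1064], [0.6612, -0.3292], [0.4604, -0.3372], [0.4486, -0.116]] [ 0.5549 -0.2222]
len [np.float64(0.2231), np.float64(0.2009), np.float64(0.2215), np.float64(0.2011)] ang [np.float64(-1.518), np.float64(-3.101), np.float64(1.624), np.float64(0.048)]
green 418.3333333333333 214.16666666666666 18 [ 0.5004 -0.2093  0.045 ]
grip 434.95238095238096 221.42857142857142 21 [ 0.4823 -0.2475  0.06  ]
stain 403.384 183.592 125 [ 0.5774 -0.1717  0.048 ]
handle ((253.47059631347656, 240.8824005126953), (34.440059661865234, 8.731282234191895), 75.96376037597656)
[[0.4721, 0.2279], [0.4775, 0.2065], [0.3935, 0.1849], [0.3882, 0.2062]] [0.4328 0.2064]
len [np.float64(0.022), np.float64(0.0867), np.float64(0.022), np.float64(0.0867)] ang [np.float64(-1.325), np.float64(-2.89), np.float64(1.816), np.float64(0.252)]
```

Request:
{"op": "move_arm", "data": {
  "rows": [
    {"tx": -0.03, "ty": -0.027},
    {"tx": -0.03, "ty": -0.027},
    {"tx": -0.03, "ty": -0.027},
    {"tx": -0.03, "ty": -0.027},
    {"tx": -0.03, "ty": -0.027},
    {"tx": -0.03, "ty": -0.027},
    {"tx": -0.03, "ty": -0.027},
    {"tx": -0.03, "ty": -0.027},
    {"tx": -0.03, "ty": -0.027},
    {"tx": -0.03, "ty": -0.027},
    {"tx": -0.03, "ty": -0.027},
    {"tx": -0.03, "ty": -0.027}
  ]
}}

```text
schema error: expected keys tx, ty, tz, ax, ay, az, jaw
```

```bash
cat >> h.py <<'E'
from scipy.spatial.transform import Rotation as Ro
def delta(pos,yaw_ty=None,n=1):
    """tool-frame shift to world pos; az in deg so that tool y points along world angle (deg), level"""
    s=manip.state(); q=np.array(s['tool_rot']); R=Ro.from_quat(q[[1,2,3,0]]).as_matrix(); p=np.array(s['tool_pos'])
    d=R.T@(np.array(pos)-p); out={'p':p.round(4),'shift':d.round(4),'norm':round(float(np.linalg.norm(d)),4),'ty_ang':round(np.degrees(np.arctan2(R[1,1],R[0,1])),2),'tilt':R[:,2].round(4)}
    if yaw_ty is not None:
        a=np.radians(yaw_ty); y=np.array([np.cos(a),np.sin(a),0]); z=np.array([0,0,-1.]); x=np.cross(y,z)
        rv=Ro.from_matrix(R.T@np.c_[x,y,z]).as_rotvec(degrees=True); out['rot']=rv.round(2)
    print(out, 't',round(float(s['time']),2),'F',np.round(s['contact_force'],2),'w',round(float(s['gripper_width']),3),'j',np.round(s['joint_pos'],2))
E
python3 - <<'E'
from h import *
grab('wrist','w1.png')
delta([0.4823,-0.2475,0.2],92.9)
E
```

```text
{'p': array([0.1586, 0.6042, 0.2079]), 'shift': array([-0.5293, -0.7416,  0.0086]), 'norm': 0.9111, 'ty_ang': np.float64(75.29), 'tilt': array([-3.e-04, -1.e-03, -1.e+00]), 'rot': array([-6.000e-02, -1.000e-02, -1.761e+01])} t 0.25 F [-0.64 -0.37  0.32] w 1.001 j [ 1.19  0.05  1.61 -0.    1.48 -0.12]
```

View pics/w1.png

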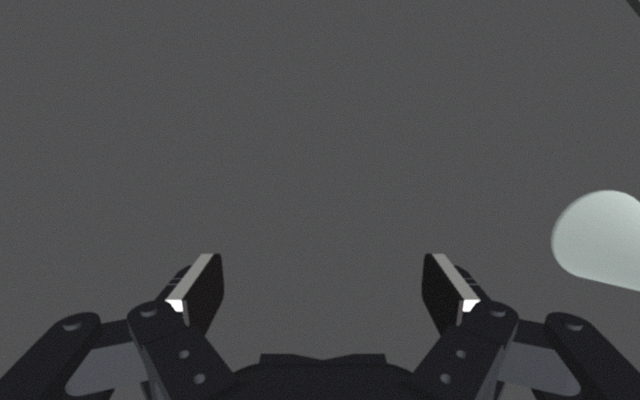

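The call was refused and nothing moved: every key has to be given.

Request:
{"op": "move_arm", "data": {
  "rows": [
    {"tx": -0.03, "ty": -0.027, "tz": 0, "ax": 0, "ay": 0, "az": 0, "jaw": 0},
    {"tx": -0.03, "ty": -0.027, "tz": 0, "ax": 0, "ay": 0, "az": 0, "jaw": 0},
    {"tx": -0.03, "ty": -0.027, "tz": 0, "ax": 0, "ay": 0, "az": 0, "jaw": 0},
    {"tx": -0.03, "ty": -0.027, "tz": 0, "ax": 0, "ay": 0, "az": 0, "jaw": 0},
    {"tx": -0.03, "ty": -0.027, "tz": 0, "ax": 0, "ay": 0, "az": 0, "jaw": 0},
    {"tx": -0.03, "ty": -0.027, "tz": 0, "ax": 0, "ay": 0, "az": 0, "jaw": 0},
    {"tx": -0.03, "ty": -0.027, "tz": 0, "ax": 0, "ay": 0, "az": 0, "jaw": 0},
    {"tx": -0.03, "ty": -0.027, "tz": 0, "ax": 0, "ay": 0, "az": 0, "jaw": 0},
    {"tx": -0.03, "ty": -0.027, "tz": 0, "ax": 0, "ay": 0, "az": 0, "jaw": 0},
    {"tx": -0.03, "ty": -0.027, "tz": 0, "ax": 0, "ay": 0, "az": 0, "jaw": 0},
    {"tx": -0.03, "ty": -0.027, "tz": 0, "ax": 0, "ay": 0, "az": 0, "jaw": 0},
    {"tx": -0.03, "ty": -0.027, "tz": 0, "ax": 0, "ay": 0, "az": 0, "jaw": 0}
  ]
}}

```text
time: 1.45
tool_pos: [0.4316, 0.1881, 0.207]
tool_rot: [0.001, 0.123, 0.992, 0.0]
contact_force: [-0.1, 0.8, 0.7]
gripper_width: 0.999
```

```bash
python3 - <<'E'
from h import *
grab('wrist','w2.png')
delta([0.4823,-0.2475,0.2],92.9)
E
```

```text
{'p': array([0.4344, 0.1835, 0.2071]), 'shift': array([-0.1536, -0.4055,  0.0091]), 'norm': 0.4337, 'ty_ang': np.float64(75.59), 'tilt': array([ 0.0043, -0.0042, -1.    ]), 'rot': array([ -0.22,   0.27, -17.31])} t 1.5 F [ 1.64 -3.2   0.29] w 0.999 j [ 0.25 -0.33  1.96 -0.01  1.51 -1.07]
```

View pics/w2.png

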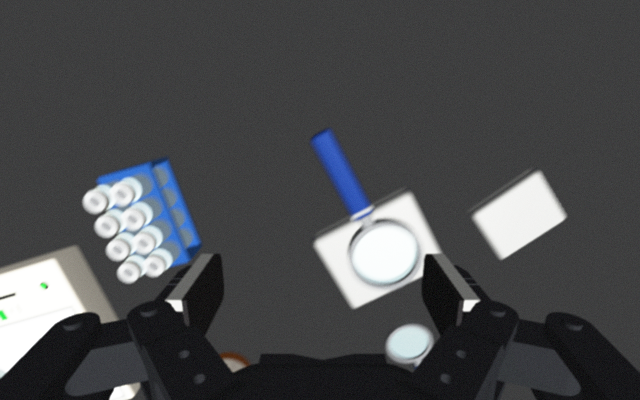

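Request:
{"op": "move_arm", "data": {
  "rows": [
    {"tx": -0.015, "ty": -0.041, "tz": 0, "ax": 0, "ay": 0, "az": 0, "jaw": 0},
    {"tx": -0.015, "ty": -0.041, "tz": 0, "ax": 0, "ay": 0, "az": 0, "jaw": 0},
    {"tx": -0.015, "ty": -0.041, "tz": 0, "ax": 0, "ay": 0, "az": 0, "jaw": 0},
    {"tx": -0.015, "ty": -0.041, "tz": 0, "ax": 0, "ay": 0, "az": 0, "jaw": 0},
    {"tx": -0.015, "ty": -0.041, "tz": 0, "ax": 0, "ay": 0, "az": 0, "jaw": 0},
    {"tx": -0.015, "ty": -0.041, "tz": 0, "ax": 0, "ay": 0, "az": 0, "jaw": 0},
    {"tx": -0.015, "ty": -0.041, "tz": 0, "ax": 0, "ay": 0, "az": 0, "jaw": 0},
    {"tx": -0.015, "ty": -0.041, "tz": 0, "ax": 0, "ay": 0, "az": 0, "jaw": 0},
    {"tx": -0.015, "ty": -0.041, "tz": 0, "ax": 0, "ay": 0, "az": 0, "jaw": 0},
    {"tx": -0.015, "ty": -0.03, "tz": 0, "ax": 0, "ay": 0, "az": -6, "jaw": 0},
    {"tx": 0, "ty": 0, "tz": 0.02, "ax": 0, "ay": 0, "az": -6, "jaw": 0},
    {"tx": 0, "ty": 0, "tz": 0.02, "ax": 0, "ay": 0, "az": -5, "jaw": 0}
  ]
}}

```text
time: 2.7
tool_pos: [0.4837, -0.2596, 0.1721]
tool_rot: [0.007, -0.026, 1.0, -0.004]
contact_force: [-0.1, 0.1, -1.0]
gripper_width: 0.997
```

```bash
python3 - <<'E'
from h import *
f=grab('wrist','w3.png')
delta([0.4823,-0.2475,0.07],92.9)
print(proj(f,[[0.4823,-0.2475,0.063]]))
E
```

```text
{'p': array([ 0.4821, -0.2584,  0.1682]), 'shift': array([0.0001, 0.0115, 0.0981]), 'norm': 0.0988, 'ty_ang': np.float64(93.16), 'tilt': array([ 0.0095, -0.0054, -0.9999]), 'rot': array([-0.34,  0.53,  0.26])} t 2.75 F [-0.75  0.2  -2.13] w 0.997 j [-0.63 -0.11  1.84  0.    1.4  -2.26]
[[338.57602288 185.3251023 ]]
```

View pics/w3.png

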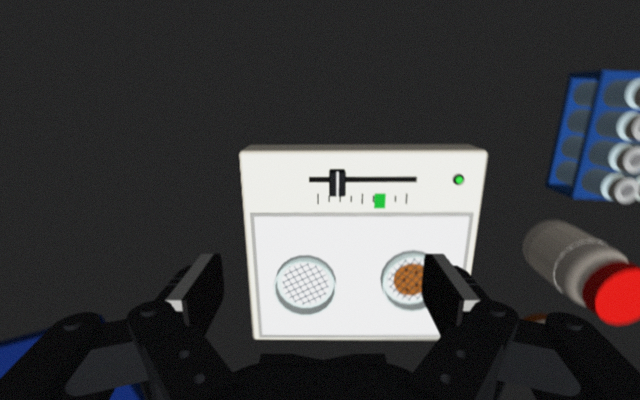

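The wrist view shows the grip at (338,183), the green band at (380,201), the clean dish at (306,284) and the stained dish at (412,280).

```bash
cat > mw.py <<'E'
from h import *
import sys
f=grab('wrist',sys.argv[1]); a=f['color']; hsv=cv2.cvtColor(a,cv2.COLOR_RGB2HSV); g=cv2.cvtColor(a,cv2.COLOR_RGB2GRAY)
gr=((hsv[:,:,0]>45)&(hsv[:,:,0]<80)&(hsv[:,:,1]>100)).astype(np.uint8)
n,l,st,ce=cv2.connectedComponentsWithStats(gr)
for i in range(1,n):
    if st[i,4]>15: print('green',st[i],ce[i].round(1),onz(f,*ce[i],.045).round(4))
br=((hsv[:,:,1]>110)&(hsv[:,:,0]<25)).astype(np.uint8); br[:,:]=br
n,l,st,ce=cv2.connectedComponentsWithStats(br)
for i in range(1,n):
    if st[i,4]>150: print('brown',st[i],ce[i].round(1),onz(f,*ce[i],.048).round(4))
E
python3 - <<'E'
from h import *
a=cv2.imread('pics/w3.png'); cv2.imwrite('pics/w3c.png',cv2.resize(a[140:340,230:490],None,fx=3,fy=3,interpolation=cv2.INTER_CUBIC))
E
python3 mw.py w4.png
python3 - <<'E'
from h import *
f=grab('wrist');g=cv2.cvtColor(f['color'],cv2.COLOR_RGB2GRAY)
print(g[168:200,326:350])
print(onz(f,338,174,.063),onz(f,338,184,.063))
E
```

```text
green [455 180   9   9  61] [459.  183.8] [ 0.4764 -0.1397  0.045 ]
green [373 198  12  14 147] [378.5 204.4] [ 0.4993 -0.2084  0.045 ]
brown [393 269  32  31 789] [408.9 284.3] [ 0.5763 -0.1717  0.048 ]
brown [ 583  268   57   65 2799] [615.6 300.5] [0.5841 0.0352 0.048 ]
[[237 237 238 238 238 237 239 238 237 238 239 238 238 237 236 237 237 237
  238 239 237 238 238 238]
 [238 238 238 238 237 239 238 239 239 238 237 239 238 238 239 236 237 238
  238 238 237 238 238 239]
 [239 238 238 239 239 238 239 239 238 238 239 238 237 239 237 238 238 237
  238 237 237 237 237 237]
 [237 237 236 235 233 235 236 234 235 235 234 237 234 235 233 233 238 239
  238 236 237 238 238 238]
 [235 209 191 187 188 184 185 182 189 186 184 189 188 185 188 193 223 237
  238 238 237 238 236 238]
 [215 141  88  78  81  82  80  80  76  82  75  79  85  79  85 103 170 231
  239 238 237 237 240 236]
 [192  91  17  16  14   7   9  26  54  64  44  17  14  15  10  35 123 210
  237 239 240 237 238 237]
 [181  76  10  17  15   9  24  73 136 154 104  37  15  22  16  23  87 179
  236 239 238 238 239 239]
 [180  79  25  27 
[... 1782 characters left out ...]
 239 237 238 238]
 [182  82  32  35  38  32  47 126 218 222 134  46  37  38  38  35  78 176
  234 238 239 238 237 239]
 [182  74  29  31  37  34  52 130 220 226 130  48  31  33  34  39  80 174
  237 239 238 239 237 236]
 [178  78  31  37  43  36  45 133 219 226 129  47  35  38  38  34  82 172
  236 238 239 237 238 237]
 [182  78  32  32  34  28  48 133 222 222 129  51  28  35  39  37  82 176
  236 239 238 239 238 239]
 [182  80  27  31  30  33  43 142 227 226 135  46  34  34  38  38  99 190
  236 239 238 239 234 234]
 [161  82  64  76  77  72  85 152 228 225 140  54  45  67  74  80 140 212
  238 240 237 233 212 211]]
[ 0.46980029 -0.24640969  0.063     ] [ 0.47821241 -0.24587967  0.063     ]
```

View pics/w3c.png

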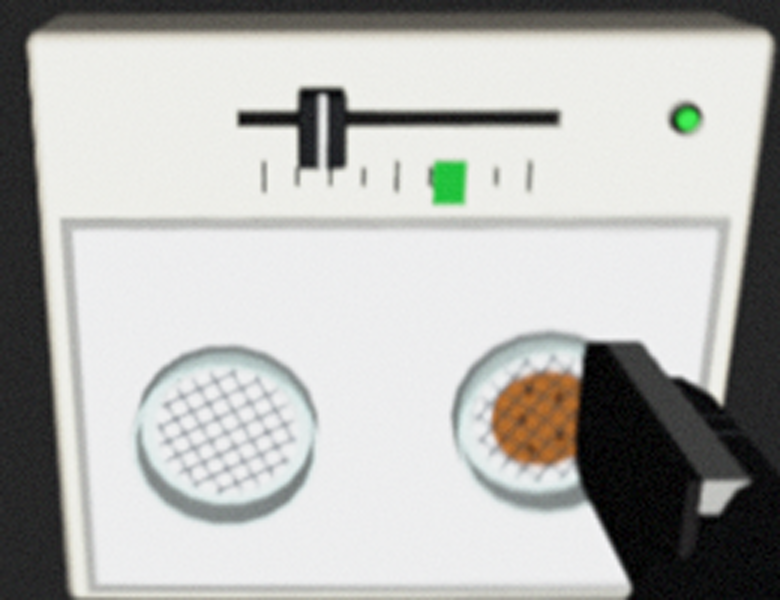

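```bash
python3 - <<'E'
from h import *
f=grab('wrist')
g=cv2.cvtColor(f['color'],cv2.COLOR_RGB2GRAY).astype(float)
w=np.clip(g[177:196,331:339]-60,0,None); u=(w.sum(0)*np.arange(331,339)).sum()/w.sum()
P=onz(f,u,186.5,.063);print(u,P.round(4)); 
print('far/near',onz(f,u,173.5,.063).round(4),onz(f,u,199,.063).round(4))
# track: line at z .045
print('track',onz(f,360,182,.045).round(4),onz(f,405,182,.045).round(4))
delta([P[0],P[1],0.07],92.9)
delta([P[0],P[1],0.051],92.9)
E
```

```text
334.76879677605064 [ 0.4819 -0.2485  0.063 ]
far/near [ 0.4708 -0.2492  0.063 ] [ 0.4927 -0.2479  0.063 ]
track [ 0.4814 -0.2257  0.045 ] [ 0.4794 -0.186   0.045 ]
{'p': array([ 0.4834, -0.258 ,  0.1723]), 'shift': array([0.0023, 0.0104, 0.1022]), 'norm': 0.1028, 'ty_ang': np.float64(92.81), 'tilt': array([ 0.013 , -0.0073, -0.9999]), 'rot': array([-0.46,  0.72, -0.09])} t 2.9 F [ 1.05  0.03 -0.18] w 1.0 j [-0.63 -0.12  1.84  0.    1.4  -2.25]
{'p': array([ 0.4834, -0.258 ,  0.1723]), 'shift': array([0.0026, 0.0105, 0.1212]), 'norm': 0.1217, 'ty_ang': np.float64(92.81), 'tilt': array([ 0.013 , -0.0073, -0.9999]), 'rot': array([-0.46,  0.72, -0.09])} t 2.9 F [ 1.05  0.03 -0.18] w 1.0 j [-0.63 -0.12  1.84  0.    1.4  -2.25]
```

Request:
{"op": "move_arm", "data": {
  "rows": [
    {"tx": 0.002, "ty": 0.01, "tz": 0.02, "ax": -0.5, "ay": 0.7, "az": 0, "jaw": 0},
    {"tx": 0, "ty": 0, "tz": 0.025, "ax": 0, "ay": 0, "az": 0, "jaw": 0},
    {"tx": 0, "ty": 0, "tz": 0.025, "ax": 0, "ay": 0, "az": 0, "jaw": 0},
    {"tx": 0, "ty": 0, "tz": 0.02, "ax": 0, "ay": 0, "az": 0, "jaw": 0},
    {"tx": 0, "ty": 0, "tz": 0, "ax": 0, "ay": 0, "az": 0, "jaw": 0},
    {"tx": 0, "ty": 0, "tz": 0, "ax": 0, "ay": 0, "az": 0, "jaw": 0}
  ]
}}

```text
time: 3.5
tool_pos: [0.4838, -0.244, 0.082]
tool_rot: [0.003, -0.024, 1.0, -0.001]
contact_force: [-0.6, 0.3, -0.2]
gripper_width: 1.002
```

```bash
python3 - <<'E'
from h import *
delta([.4815,-.2485,0.051],92.9)
f=grab('wrist','w5.png')
for i in range(3): delta([.4815,-.2485,0.051],92.9); grab('wrist')
E
```

```text
{'p': array([ 0.4838, -0.244 ,  0.082 ]), 'shift': array([ 0.0027, -0.0043,  0.031 ]), 'norm': 0.0314, 'ty_ang': np.float64(92.71), 'tilt': array([ 0.005 , -0.0013, -1.    ]), 'rot': array([-0.09,  0.29, -0.19])} t 3.5 F [-0.64  0.29 -0.22] w 1.002 j [-0.61 -0.04  1.92  0.    1.25 -2.22]
{'p': array([ 0.4837, -0.2439,  0.0819]), 'shift': array([ 0.0025, -0.0044,  0.0309]), 'norm': 0.0313, 'ty_ang': np.float64(92.71), 'tilt': array([ 0.0048, -0.0011, -1.    ]), 'rot': array([-0.08,  0.27, -0.19])} t 3.55 F [ 0.47 -0.17  0.18] w 1.001 j [-0.61 -0.04  1.92  0.    1.25 -2.22]
{'p': array([ 0.484 , -0.2444,  0.0825]), 'shift': array([ 0.0029, -0.0039,  0.0315]), 'norm': 0.0319, 'ty_ang': np.float64(92.71), 'tilt': array([ 0.0058, -0.0019, -1.    ]), 'rot': array([-0.12,  0.33, -0.19])} t 3.6 F [-0.   -0.01 -0.76] w 0.999 j [-0.61 -0.04  1.92  0.    1.25 -2.22]
{'p': array([ 0.4843, -0.2448,  0.0829]), 'shift': array([ 0.0032, -0.0035,  0.0319]), 'norm': 0.0323, 'ty_ang': np.float64(92.71), 'tilt': array([ 0.0066, -0.0025, -1.    ]), 'rot': array([-0.16,  0.37, -0.19])} t 3.65 F [-0.33  0.61  0.75] w 0.996 j [-0.61 -0.04  1.92  0.    1.25 -2.22]
```

View pics/w5.png

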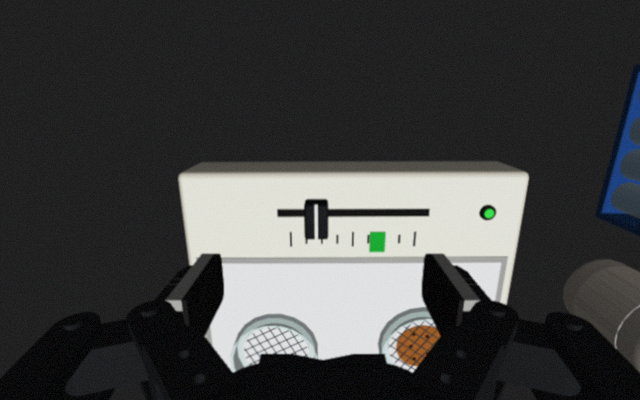

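```bash
python3 - <<'E'
from h import *
f=grab('wrist'); s=manip.state(); p=s['tool_pos']
print(proj(f,[p,[p[0],p[1],.063],[.4815,-.2485,.063],[.4815,-.2485,.051]]))
g=cv2.cvtColor(f['color'],cv2.COLOR_RGB2GRAY).astype(float)
print(g[220,300:335].astype(int), onz(f,316,218,.063))
delta([.4815,-.2485,0.051],92.9)
E
```

```text
[[323.07417178 239.64946482]
 [323.07641545 225.71482071]
 [317.50179848 220.72623112]
 [317.81139148 213.90384501]]
[224 218 223 226 224 201 108  31  20  30  33  32  27  30  36  74 163 217
 206 136  57  33  32  27  31  27  26  23  43 127 212 226 226 224 224] [ 0.47986183 -0.24944134  0.063     ]
{'p': array([ 0.4844, -0.2451,  0.0832]), 'shift': array([ 0.0033, -0.0031,  0.0322]), 'norm': 0.0325, 'ty_ang': np.float64(92.69), 'tilt': array([ 0.0071, -0.0028, -1.    ]), 'rot': array([-0.18,  0.4 , -0.2 ])} t 3.75 F [ 0.65 -0.04  0.13] w 1.001 j [-0.61 -0.04  1.92  0.    1.25 -2.22]
```

Request:
{"op": "move_arm", "data": {
  "rows": [
    {"tx": 0.003, "ty": -0.0035, "tz": 0.013, "ax": -0.2, "ay": 0.4, "az": 0, "jaw": 0},
    {"tx": 0, "ty": 0, "tz": 0.013, "ax": 0, "ay": 0, "az": 0, "jaw": 0},
    {"tx": 0, "ty": 0, "tz": 0.006, "ax": 0, "ay": 0, "az": 0, "jaw": 0},
    {"tx": 0, "ty": 0, "tz": 0, "ax": 0, "ay": 0, "az": 0, "jaw": 0},
    {"tx": 0, "ty": 0, "tz": 0, "ax": 0, "ay": 0, "az": 0, "jaw": 0}
  ]
}}

```text
time: 4.25
tool_pos: [0.4818, -0.2499, 0.0492]
tool_rot: [0.0, -0.023, 1.0, -0.0]
contact_force: [-0.3, -0.1, 0.4]
gripper_width: 1.003
```

```bash
python3 - <<'E'
from h import *
delta([.4815,-.2488,0.051],92.9)
E
```

```text
{'p': array([ 0.4818, -0.2499,  0.0492]), 'shift': array([ 0.0003,  0.0011, -0.0018]), 'norm': 0.0021, 'ty_ang': np.float64(92.63), 'tilt': array([ 5.e-04, -3.e-04, -1.e+00]), 'rot': array([-0.02,  0.03, -0.27])} t 4.25 F [-0.31 -0.08  0.4 ] w 1.003 j [-0.62  0.01  1.93  0.    1.19 -2.23]
```

Slightly low. I'll rise 2 mm and close.

Request:
{"op": "move_arm", "data": {
  "rows": [
    {"tx": 0, "ty": 0.001, "tz": -0.002, "ax": 0, "ay": 0, "az": 0, "jaw": 130},
    {"tx": 0, "ty": 0, "tz": 0, "ax": 0, "ay": 0, "az": 0, "jaw": 255},
    {"tx": 0, "ty": 0, "tz": 0, "ax": 0, "ay": 0, "az": 0, "jaw": 255},
    {"tx": 0, "ty": 0, "tz": 0, "ax": 0, "ay": 0, "az": 0, "jaw": 255},
    {"tx": 0, "ty": 0, "tz": 0, "ax": 0, "ay": 0, "az": 0, "jaw": 255},
    {"tx": 0, "ty": 0, "tz": 0, "ax": 0, "ay": 0, "az": 0, "jaw": 255},
    {"tx": 0, "ty": 0, "tz": 0, "ax": 0, "ay": 0, "az": 0, "jaw": 255},
    {"tx": 0, "ty": 0, "tz": 0, "ax": 0, "ay": 0, "az": 0, "jaw": 255}
  ]
}}

```text
time: 5.05
tool_pos: [0.4826, -0.2492, 0.0528]
tool_rot: [0.001, -0.023, 1.0, -0.001]
contact_force: [0.3, -0.4, -0.1]
gripper_width: -0.001
```

```bash
python3 - <<'E'
from h import *
f=grab('wrist','w6.png')
delta([.4795,-.2092,0.051],92.9)
E
```

```text
{'p': array([ 0.4826, -0.2492,  0.0528]), 'shift': array([0.0013, 0.0401, 0.0017]), 'norm': 0.0402, 'ty_ang': np.float64(92.65), 'tilt': array([ 0.0025, -0.0016, -1.    ]), 'rot': array([-0.1 ,  0.14, -0.25])} t 5.1 F [ 0.4   0.04 -0.7 ] w 0.002 j [-0.61  0.01  1.93  0.    1.2  -2.23]
```

View pics/w6.png

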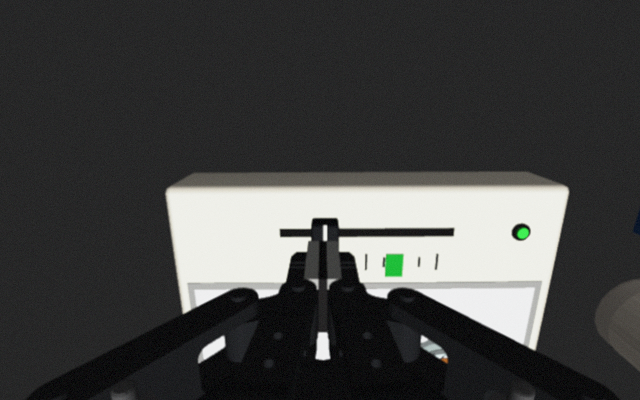

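```bash
python3 - <<'E'
from h import *
f=grab('scene'); a=f['color'][:,:,::-1]
cv2.imwrite('pics/s1.png',cv2.resize(a[150:290,130:290],None,fx=5,fy=4.2,interpolation=cv2.INTER_CUBIC))
w=grab('wrist'); cv2.imwrite('pics/w6c.png',cv2.resize(w['color'][190:370,220:430,::-1],None,fx=3.3,fy=3.3,interpolation=cv2.INTER_CUBIC))
p=manip.state()['tool_pos']; print(p,proj(f,[p]),proj(w,[p,[.4815,-.2488,.063],[.4815-.011,-.2488,.063],[.4815+.011,-.2488,.063]]))
E
```

```text
[ 0.48262355 -0.24921859  0.05277796] [[185.29344352 206.83073992]] [[323.22352341 239.65331037]
 [324.208184   245.81443156]
 [325.28927162 225.07010802]
 [323.16673087 265.78386896]]
```

View pics/s1.png

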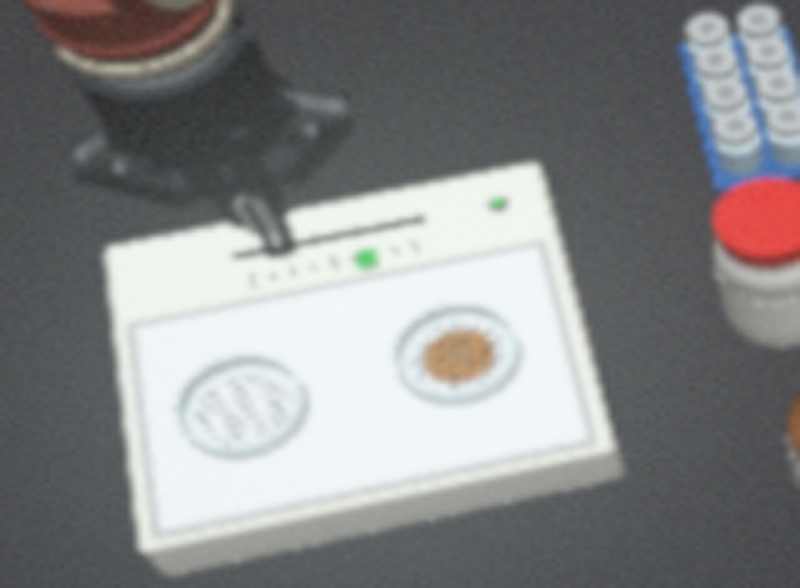

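View pics/w6c.png

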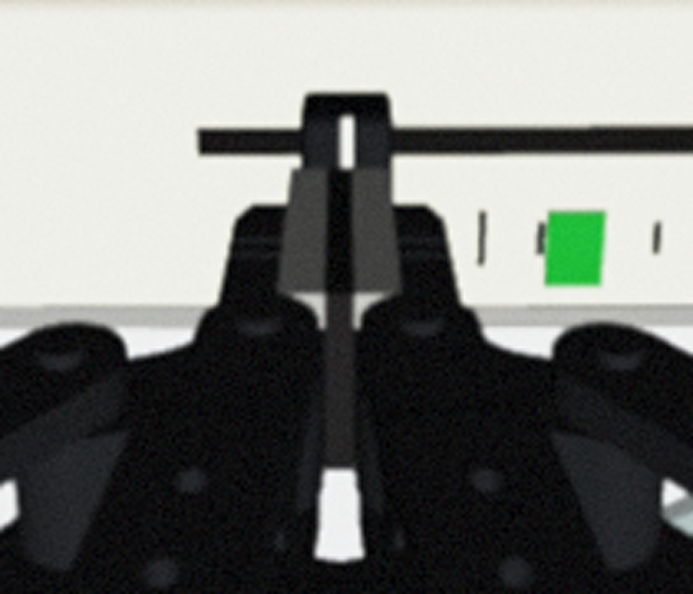

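```bash
python3 - <<'E'
from h import *
w=grab('wrist'); c=w['color'][210:310,260:390,::-1].astype(float)
c=255*(c/255)**0.4
cv2.imwrite('pics/w6d.png',cv2.resize(c.clip(0,255).astype(np.uint8),None,fx=6,fy=5.5,interpolation=cv2.INTER_CUBIC))
print(w['intrinsics'],w['R'],-np.array(w['R']).T@w['t'])
E
```

```text
[[337.8376688    0.         322.35665231]
 [  0.         337.8376688  198.03688474]
 [  0.           0.           1.        ]] [[-4.62912736e-02  9.98927736e-01 -7.04660444e-04]
 [ 9.58713275e-01  4.46258139e-02  2.80851193e-01]
 [ 2.80581492e-01  1.23253921e-02 -9.59751067e-01]] [ 0.41178252 -0.25283359  0.21714895]
```

View pics/w6d.png

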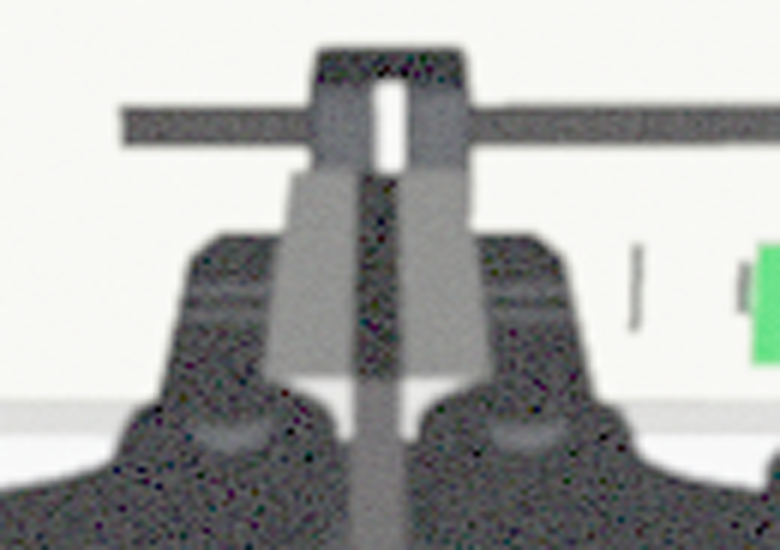

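Request:
{"op": "move_arm", "data": {
  "rows": [
    {"tx": 0, "ty": 0, "tz": 0, "ax": 0, "ay": 0, "az": 0, "jaw": 150},
    {"tx": 0, "ty": 0, "tz": 0, "ax": 0, "ay": 0, "az": 0, "jaw": 150},
    {"tx": 0, "ty": 0, "tz": 0, "ax": 0, "ay": 0, "az": 0, "jaw": 150},
    {"tx": 0, "ty": 0, "tz": 0, "ax": 0, "ay": 0, "az": 0, "jaw": 150}
  ]
}}

```text
time: 5.65
tool_pos: [0.4825, -0.2492, 0.0526]
tool_rot: [0.001, -0.023, 1.0, -0.001]
contact_force: [-0.2, 0.5, 0.4]
gripper_width: 0.409
```

```bash
python3 - <<'E'
from h import *
w=grab('wrist'); c=w['color'][200:340,240:410,::-1].astype(float)
c=255*(c/255)**0.4
cv2.imwrite('pics/w7.png',cv2.resize(c.clip(0,255).astype(np.uint8),None,fx=4.5,fy=4.2,interpolation=cv2.INTER_CUBIC))
delta([.4815,-.2488,0.051],92.9)
E
```

```text
{'p': array([ 0.4826, -0.2492,  0.0526]), 'shift': array([0.001 , 0.0004, 0.0016]), 'norm': 0.002, 'ty_ang': np.float64(92.64), 'tilt': array([ 0.0023, -0.0015, -1.    ]), 'rot': array([-0.09,  0.13, -0.26])} t 5.7 F [0.56 0.6  0.79] w 0.413 j [-0.61  0.01  1.93  0.    1.2  -2.23]
```

View pics/w7.png

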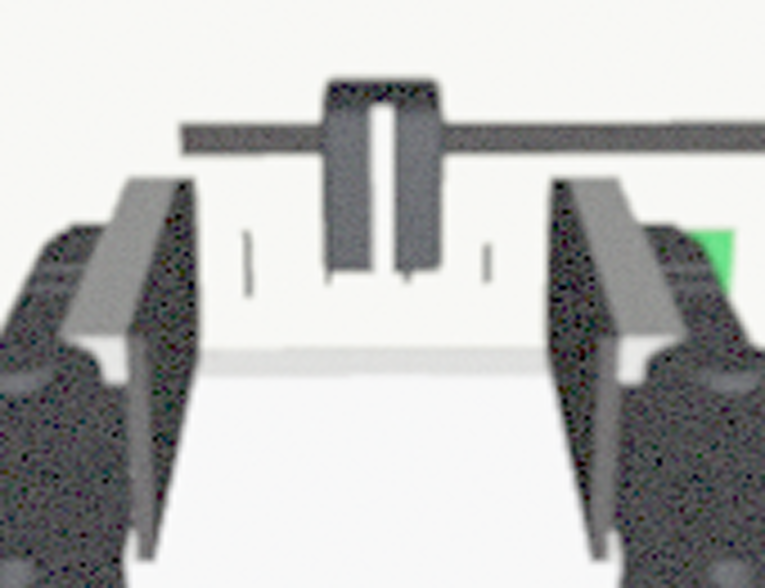

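```bash
python3 - <<'E'
from h import *
f=grab('scene'); c=f['color'][150:250,140:260,::-1].astype(float); c=255*(c/255)**.6
im=cv2.resize(c.astype(np.uint8),None,fx=6,fy=6,interpolation=cv2.INTER_CUBIC)
for z,col in((.056,(0,0,255)),(.079,(0,200,0))):
  for sy in (-1,1):
    for dx in (-.011,.011):
      u,v=proj(f,[[.4826+dx,-.2492+sy*.0175,z]])[0]; cv2.circle(im,(int((u-140+.5)*6),int((v-150+.5)*6)),3,col,-1)
cv2.imwrite('pics/s2.png',im)
E
```

```text
(no output)
```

View pics/s2.png

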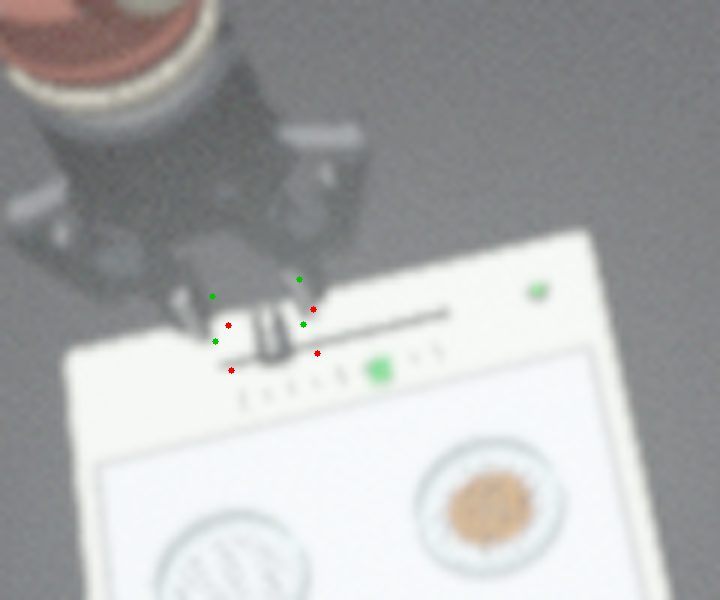

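The wrist and scene views agree: the real fingertips are about 25 mm higher than the reported TCP. They closed above the knob. I'll descend stepwise, checking by camera and force.

Request:
{"op": "move_arm", "data": {
  "rows": [
    {"tx": 0.001, "ty": 0, "tz": 0.007, "ax": 0, "ay": 0.1, "az": 0, "jaw": 150},
    {"tx": 0, "ty": 0, "tz": 0.007, "ax": 0, "ay": 0, "az": 0, "jaw": 150},
    {"tx": 0, "ty": 0, "tz": 0.006, "ax": 0, "ay": 0, "az": 0, "jaw": 150},
    {"tx": 0, "ty": 0, "tz": 0, "ax": 0, "ay": 0, "az": 0, "jaw": 150},
    {"tx": 0, "ty": 0, "tz": 0, "ax": 0, "ay": 0, "az": 0, "jaw": 150}
  ]
}}

```text
time: 6.25
tool_pos: [0.4809, -0.2489, 0.03]
tool_rot: [-0.0, -0.023, 1.0, -0.0]
contact_force: [0.1, -0.3, 0.6]
gripper_width: 0.414
```

```bash
python3 - <<'E'
from h import *
w=grab('wrist'); c=w['color'][200:340,240:410,::-1].astype(float)
c=255*(c/255)**0.4
cv2.imwrite('pics/w8.png',cv2.resize(c.clip(0,255).astype(np.uint8),None,fx=4.5,fy=4.2,interpolation=cv2.INTER_CUBIC))
delta([.4815,-.2488,0.051],92.9)
E
```

```text
{'p': array([ 0.4808, -0.2488,  0.0299]), 'shift': array([-0.0007, -0.0001, -0.0211]), 'norm': 0.0211, 'ty_ang': np.float64(92.65), 'tilt': array([-1.e-03, -6.e-04, -1.e+00]), 'rot': array([-0.03, -0.06, -0.25])} t 6.3 F [-0.47 -0.33 -0.95] w 0.41 j [-0.61  0.04  1.95 -0.    1.16 -2.23]
```

View pics/w8.png

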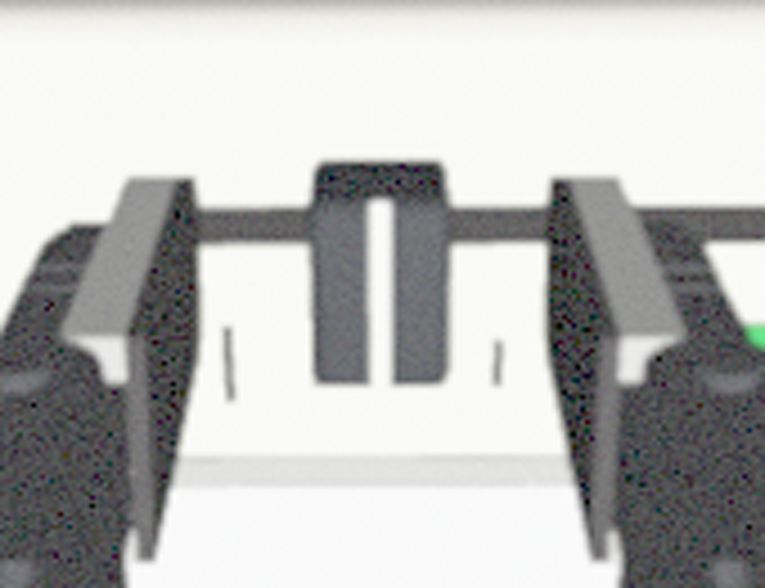

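Request:
{"op": "move_arm", "data": {
  "rows": [
    {"tx": 0, "ty": 0, "tz": 0.004, "ax": 0, "ay": 0, "az": 0, "jaw": 150},
    {"tx": 0, "ty": 0, "tz": 0, "ax": 0, "ay": 0, "az": 0, "jaw": 150},
    {"tx": 0, "ty": 0, "tz": 0, "ax": 0, "ay": 0, "az": 0, "jaw": 200},
    {"tx": 0, "ty": 0, "tz": 0, "ax": 0, "ay": 0, "az": 0, "jaw": 255},
    {"tx": 0, "ty": 0, "tz": 0, "ax": 0, "ay": 0, "az": 0, "jaw": 255},
    {"tx": 0, "ty": 0, "tz": 0, "ax": 0, "ay": 0, "az": 0, "jaw": 255},
    {"tx": 0, "ty": 0, "tz": 0, "ax": 0, "ay": 0, "az": 0, "jaw": 255}
  ]
}}

```text
time: 7.0
tool_pos: [0.4811, -0.249, 0.0263]
tool_rot: [-0.0, -0.023, 1.0, -0.001]
contact_force: [0.5, -0.0, -0.0]
gripper_width: 0.144
```

```bash
python3 - <<'E'
from h import *
w=grab('wrist'); c=w['color'][180:340,240:430,::-1].astype(float)
c=255*(c/255)**0.4
cv2.imwrite('pics/w9.png',cv2.resize(c.clip(0,255).astype(np.uint8),None,fx=4.2,fy=3.7,interpolation=cv2.INTER_CUBIC))
delta([.4795,-.2092,0.026],92.9)
E
```

```text
{'p': array([ 0.4811, -0.249 ,  0.0263]), 'shift': array([-0.0003,  0.0398,  0.0002]), 'norm': 0.0398, 'ty_ang': np.float64(92.67), 'tilt': array([-4.0e-04, -1.2e-03, -1.0e+00]), 'rot': array([-0.07, -0.03, -0.23])} t 7.05 F [-0.94 -0.45  0.12] w 0.144 j [-0.61  0.04  1.95 -0.    1.15 -2.23]
```

View pics/w9.png

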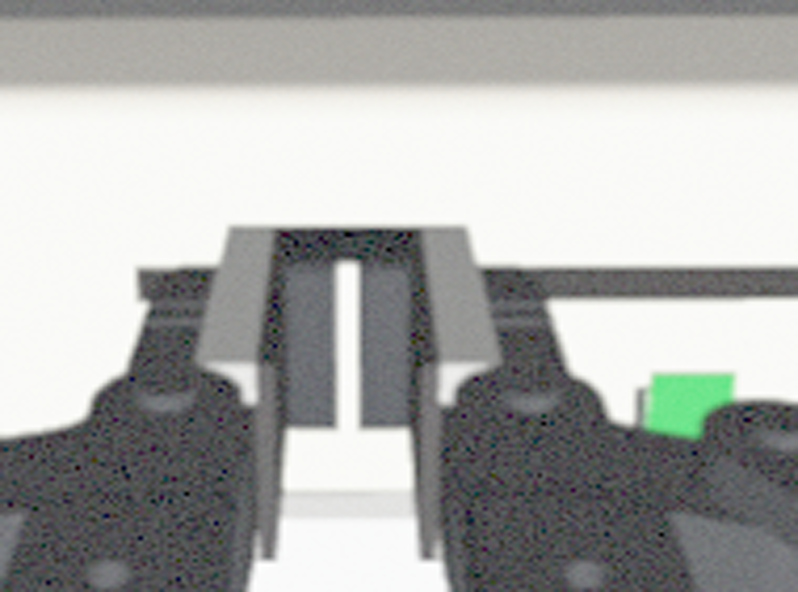

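Now the knob is properly pinched (opening 0.144). I'll slide it +40 mm.

Request:
{"op": "move_arm", "data": {
  "rows": [
    {"tx": 0, "ty": 0.01, "tz": 0, "ax": 0, "ay": 0, "az": 0, "jaw": 255},
    {"tx": 0, "ty": 0.01, "tz": 0, "ax": 0, "ay": 0, "az": 0, "jaw": 255},
    {"tx": 0, "ty": 0.01, "tz": 0, "ax": 0, "ay": 0, "az": 0, "jaw": 255},
    {"tx": 0, "ty": 0.008, "tz": 0, "ax": 0, "ay": 0, "az": 0, "jaw": 255},
    {"tx": 0, "ty": 0, "tz": 0, "ax": 0, "ay": 0, "az": 0, "jaw": 255},
    {"tx": 0, "ty": 0, "tz": 0, "ax": 0, "ay": 0, "az": 0, "jaw": 255}
  ]
}}

```text
time: 7.65
tool_pos: [0.479, -0.2078, 0.0263]
tool_rot: [-0.0, -0.024, 1.0, -0.002]
contact_force: [-0.4, -0.9, -0.9]
gripper_width: 0.144
```

```bash
python3 - <<'E'
from h import *
w=grab('wrist'); c=w['color'][180:340,240:430,::-1].astype(float)
c=255*(c/255)**0.4
cv2.imwrite('pics/w10.png',cv2.resize(c.clip(0,255).astype(np.uint8),None,fx=4.2,fy=3.7,interpolation=cv2.INTER_CUBIC))
delta([.4795,-.2092,0.026],92.9)
E
```

```text
{'p': array([ 0.479 , -0.2077,  0.0263]), 'shift': array([-0.0004, -0.0015,  0.0003]), 'norm': 0.0016, 'ty_ang': np.float64(92.73), 'tilt': array([-4.0e-04, -2.5e-03, -1.0e+00]), 'rot': array([-0.14, -0.03, -0.17])} t 7.7 F [-0.26  0.42 -0.43] w 0.148 j [-0.55 -0.    1.99 -0.    1.15 -2.17]
```

View pics/w10.png

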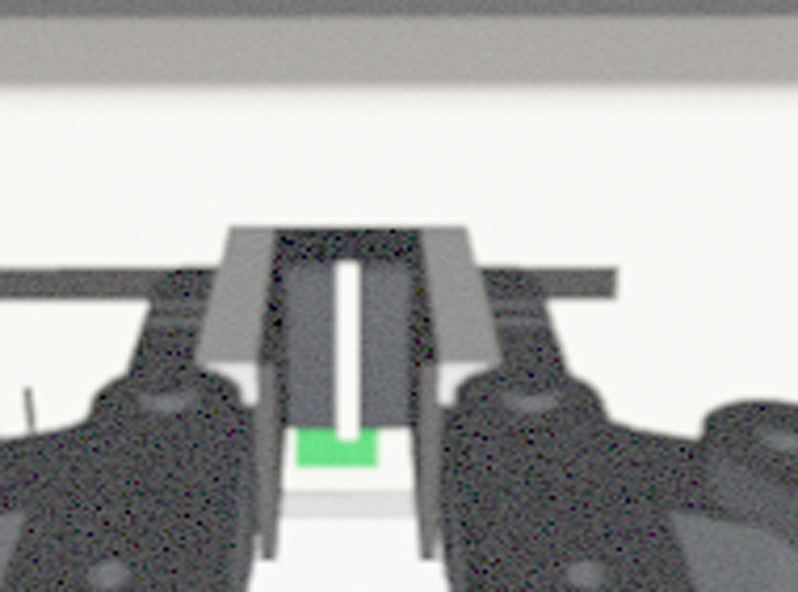

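The pointer is about 1.2 mm past the band's middle. I'll nudge it back 1 mm, release gently and rise.

Request:
{"op": "move_arm", "data": {
  "rows": [
    {"tx": 0, "ty": -0.001, "tz": 0, "ax": 0, "ay": 0, "az": 0, "jaw": 255},
    {"tx": 0, "ty": 0, "tz": 0, "ax": 0, "ay": 0, "az": 0, "jaw": 255},
    {"tx": 0, "ty": 0, "tz": 0, "ax": 0, "ay": 0, "az": 0, "jaw": 150},
    {"tx": 0, "ty": 0, "tz": 0, "ax": 0, "ay": 0, "az": 0, "jaw": 150},
    {"tx": 0, "ty": 0, "tz": 0, "ax": 0, "ay": 0, "az": 0, "jaw": 150},
    {"tx": 0, "ty": 0, "tz": -0.01, "ax": 0, "ay": 0, "az": 0, "jaw": 150},
    {"tx": 0, "ty": 0, "tz": -0.03, "ax": 0, "ay": 0, "az": 0, "jaw": 150},
    {"tx": 0, "ty": 0, "tz": -0.04, "ax": 0, "ay": 0, "az": 0, "jaw": 100},
    {"tx": 0, "ty": 0, "tz": -0.045, "ax": 0, "ay": 0, "az": 0, "jaw": 0},
    {"tx": 0, "ty": 0, "tz": -0.045, "ax": 0, "ay": 0, "az": 0, "jaw": 0},
    {"tx": 0, "ty": 0, "tz": 0, "ax": 0, "ay": 0, "az": 0, "jaw": 0},
    {"tx": 0, "ty": 0, "tz": 0, "ax": 0, "ay": 0, "az": 0, "jaw": 0}
  ]
}}

```text
time: 8.9
tool_pos: [0.479, -0.2088, 0.207]
tool_rot: [0.001, -0.023, 1.0, -0.001]
contact_force: [-0.1, 0.0, -1.0]
gripper_width: 0.998
```

```bash
python3 mw.py w11.png; python3 - <<'E'
from h import *
delta([.433,.2064,0.2],104.4)
a=cv2.imread('pics/w11.png'); cv2.imwrite('pics/w11c.png',cv2.resize(a[140:340,230:490],None,fx=3,fy=3,interpolation=cv2.INTER_CUBIC))
E
```

```text
green [389 172   8   8  47] [392.4 175.2] [ 0.4768 -0.1403  0.045 ]
green [318 189   9  13 102] [321.9 195.7] [ 0.501  -0.2089  0.045 ]
brown [ 502  248   66   58 2756] [535.3 276.5] [0.5803 0.0257 0.048 ]
brown [339 253  32  28 701] [354.6 266.8] [ 0.577  -0.1708  0.048 ]
{'p': array([ 0.4795, -0.2092,  0.2077]), 'shift': array([0.0277, 0.4173, 0.0065]), 'norm': 0.4182, 'ty_ang': np.float64(92.6), 'tilt': array([ 0.0028, -0.0027, -1.    ]), 'rot': array([ -0.18,   0.13, -11.8 ])} t 8.95 F [-0.09 -0.43  2.12] w 1.0 j [-0.55 -0.2   1.85 -0.    1.48 -2.17]
```

View pics/w11c.png

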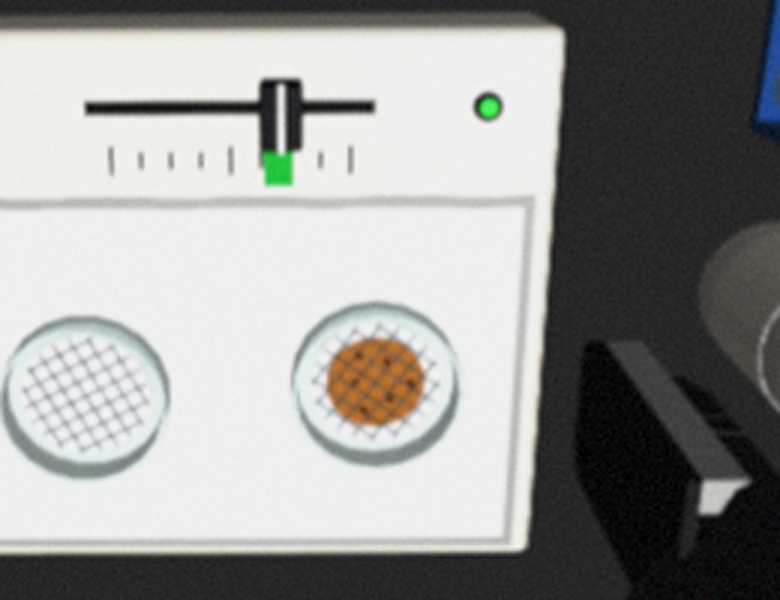

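The pointer sits in the green band. Next, over to the magnifier handle.

Request:
{"op": "move_arm", "data": {
  "rows": [
    {"tx": 0.002, "ty": 0.042, "tz": 0, "ax": 0, "ay": 0, "az": 0, "jaw": 0},
    {"tx": 0.002, "ty": 0.042, "tz": 0, "ax": 0, "ay": 0, "az": 0, "jaw": 0},
    {"tx": 0.002, "ty": 0.042, "tz": 0, "ax": 0, "ay": 0, "az": 0, "jaw": 0},
    {"tx": 0.002, "ty": 0.042, "tz": 0, "ax": 0, "ay": 0, "az": 0, "jaw": 0},
    {"tx": 0.002, "ty": 0.042, "tz": 0, "ax": 0, "ay": 0, "az": 0, "jaw": 0},
    {"tx": 0.002, "ty": 0.042, "tz": 0, "ax": 0, "ay": 0, "az": 0, "jaw": 0},
    {"tx": 0.002, "ty": 0.042, "tz": 0, "ax": 0, "ay": 0, "az": 0, "jaw": 0},
    {"tx": 0.002, "ty": 0.042, "tz": 0, "ax": 0, "ay": 0, "az": 0, "jaw": 0},
    {"tx": 0.002, "ty": 0.042, "tz": 0, "ax": 0, "ay": 0, "az": 0, "jaw": 0},
    {"tx": 0, "ty": 0.03, "tz": 0, "ax": 0, "ay": 0, "az": -6, "jaw": 0},
    {"tx": 0, "ty": 0, "tz": 0, "ax": 0, "ay": 0, "az": -6, "jaw": 0},
    {"tx": 0, "ty": 0, "tz": 0, "ax": 0, "ay": 0, "az": 0, "jaw": 0}
  ]
}}

```text
time: 10.15
tool_pos: [0.4336, 0.2124, 0.1907]
tool_rot: [-0.011, -0.129, 0.992, -0.0]
contact_force: [0.1, 0.1, 0.8]
gripper_width: 1.0
```

Request:
{"op": "move_arm", "data": {
  "rows": [
    {"tx": 0, "ty": 0, "tz": 0, "ax": 0, "ay": 0, "az": 0, "jaw": 0},
    {"tx": 0, "ty": 0, "tz": 0, "ax": 0, "ay": 0, "az": 0, "jaw": 0}
  ]
}}

```text
time: 10.35
tool_pos: [0.4327, 0.2117, 0.1888]
tool_rot: [-0.013, -0.127, 0.992, -0.0]
contact_force: [0.8, 0.3, 0.3]
gripper_width: 0.999
```

```bash
cat > mm.py <<'E'
from h import *
import sys
f=grab('wrist',sys.argv[1]); a=f['color']; hsv=cv2.cvtColor(a,cv2.COLOR_RGB2HSV)
bl=((hsv[:,:,0]>100)&(hsv[:,:,0]<130)&(hsv[:,:,1]>120)).astype(np.uint8)
for c in cv2.findContours(bl,0,2)[0]:
    if cv2.contourArea(c)>300:
        r=cv2.minAreaRect(c); b=cv2.boxPoints(r); Q=np.array([onz(f,*p,.046)[:2] for p in b])
        M=cv2.moments(c); ce=(M['m10']/M['m00'],M['m01']/M['m00'])
        e=[Q[(i+1)%4]-Q[i] for i in range(4)]
        print('blue',np.round(r[0],1),np.round(r[1],1),'centroid',onz(f,*ce,.046).round(4),'len',[round(np.linalg.norm(x),4) for x in e[:2]],'ang',[round(np.degrees(np.arctan2(x[1],x[0])),1) for x in e])
delta([.433,.2064,0.2],104.4)
E
python3 mm.py w12.png
```

```text
blue [318.5 180. ] [92. 23.] centroid [0.4308 0.2072 0.046 ] len [np.float64(0.0207), np.float64(0.0877)] ang [np.float64(104.5), np.float64(14.9), np.float64(-75.5), np.float64(-166.1)]
blue [105.3 123.6] [ 88.4 128.8] centroid [0.4212 0.0284 0.046 ] len [np.float64(0.1182), np.float64(0.0765)] ang [np.float64(177.5), np.float64(98.0), np.float64(1.1), np.float64(-82.0)]
{'p': array([0.4327, 0.2116, 0.1888]), 'shift': array([ 0.0013, -0.0051, -0.0112]), 'norm': 0.0123, 'ty_ang': np.float64(104.54), 'tilt': array([-0.0249, -0.0041, -0.9997]), 'rot': array([ 0.13, -1.44,  0.14])} t 10.4 F [-0.52 -0.29  0.39] w 1.003 j [ 0.3  -0.27  1.94  0.    1.49 -1.53]
```

View pics/w12.png

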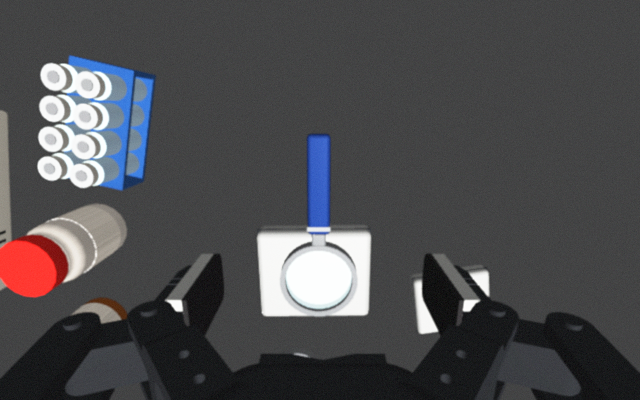

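```bash
python3 - <<'E'
from h import *
f=grab('wrist'); L=onz(f,319,276.5,.044); E=onz(f,318.5,134.5,.046); print(L,E,np.linalg.norm((L-E)[:2]),np.degrees(np.arctan2(*(L-E)[[1,0]])))
u=(L-E)[:2]/np.linalg.norm((L-E)[:2]); print('grip from lens',L[:2]-.088*u,'from end',E[:2]+.061*u)
delta([*(E[:2]+.061*u),.06],104.6)
E
```

```text
[0.52824031 0.23283669 0.044     ] [0.39062161 0.19705027 0.046     ] 0.1421955417260784 14.57638341604188
grip from lens [0.44307276 0.21068969] from end [0.44965821 0.21240217]
{'p': array([0.4329, 0.2116, 0.1891]), 'shift': array([-0.0196, -0.0037,  0.1286]), 'norm': 0.1302, 'ty_ang': np.float64(104.56), 'tilt': array([-0.0245, -0.004 , -0.9997]), 'rot': array([ 0.13, -1.41, -0.04])} t 10.45 F [0.04 0.35 0.38] w 0.998 j [ 0.3  -0.27  1.94  0.    1.49 -1.53]
```

Request:
{"op": "move_arm", "data": {
  "rows": [
    {"tx": -0.015, "ty": -0.003, "tz": 0.02, "ax": 0.1, "ay": -1.4, "az": 0, "jaw": 0},
    {"tx": 0, "ty": 0, "tz": 0.03, "ax": 0, "ay": 0, "az": 0, "jaw": 0},
    {"tx": 0, "ty": 0, "tz": 0.03, "ax": 0, "ay": 0, "az": 0, "jaw": 0},
    {"tx": 0, "ty": 0, "tz": 0.03, "ax": 0, "ay": 0, "az": 0, "jaw": 0},
    {"tx": 0, "ty": 0, "tz": 0, "ax": 0, "ay": 0, "az": 0, "jaw": 0},
    {"tx": 0, "ty": 0, "tz": 0, "ax": 0, "ay": 0, "az": 0, "jaw": 0}
  ]
}}

```text
time: 11.05
tool_pos: [0.4522, 0.2099, 0.0792]
tool_rot: [0.004, -0.121, 0.993, 0.001]
contact_force: [1.4, 0.2, 0.1]
gripper_width: 0.998
```

```bash
python3 mm.py w13.png; python3 -c "
from h import *
delta([.4475,.211,.02],104.6)"
```

```text
blue [327.  183.5] [141.  36.] centroid [0.4294 0.2066 0.046 ] len [np.float64(0.0204), np.float64(0.0879)] ang [np.float64(103.9), np.float64(15.0), np.float64(-76.1), np.float64(-166.7)]
blue [ 40.  104.5] [ 80. 195.] centroid [0.4237 0.0386 0.046 ] len [np.float64(0.113), np.float64(0.0439)] ang [np.float64(179.1), np.float64(102.7), np.float64(2.7), np.float64(-76.1)]
{'p': array([0.452 , 0.2098, 0.0791]), 'shift': array([ 0.0183,  0.0013, -0.1211]), 'norm': 0.1224, 'ty_ang': np.float64(103.94), 'tilt': array([ 0.0075,  0.0025, -1.    ]), 'rot': array([ 0.03,  0.45, -0.46])} t 11.1 F [ 0.03 -0.94 -0.55] w 1.001 j [ 0.28 -0.14  2.03  0.    1.25 -1.53]
{'p': array([0.452 , 0.2098, 0.0791]), 'shift': array([0.0045, 0.0022, 0.0591]), 'norm': 0.0593, 'ty_ang': np.float64(103.94), 'tilt': array([ 0.0075,  0.0025, -1.    ]), 'rot': array([ 0.03,  0.45, -0.66])} t 11.1 F [ 0.03 -0.94 -0.55] w 1.001 j [ 0.28 -0.14  2.03  0.    1.25 -1.53]
```

View pics/w13.png

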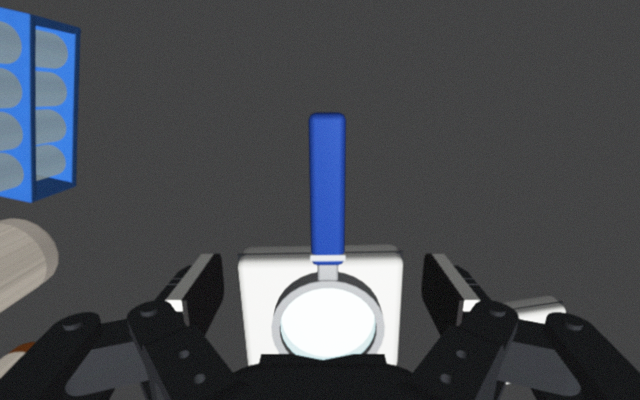

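Request:
{"op": "move_arm", "data": {
  "rows": [
    {"tx": 0.004, "ty": 0.0025, "tz": 0.018, "ax": 0, "ay": 0.4, "az": -0.6, "jaw": 0},
    {"tx": 0, "ty": 0, "tz": 0.018, "ax": 0, "ay": 0, "az": 0, "jaw": 0},
    {"tx": 0, "ty": 0, "tz": 0.01, "ax": 0, "ay": 0, "az": 0, "jaw": 0},
    {"tx": 0, "ty": 0, "tz": 0, "ax": 0, "ay": 0, "az": 0, "jaw": 0},
    {"tx": 0, "ty": 0, "tz": 0, "ax": 0, "ay": 0, "az": 0, "jaw": 0}
  ]
}}

```text
time: 11.6
tool_pos: [0.4514, 0.2128, 0.036]
tool_rot: [0.005, -0.127, 0.992, 0.001]
contact_force: [-0.1, -0.7, 0.4]
gripper_width: 1.002
```

```bash
python3 mm.py w14.png; python3 - <<'E'
from h import *
delta([.4475,.211,.0],104.6)
f=grab('scene'); c=f['color'][120:220,320:420,::-1].astype(float); c=255*(c/255)**.6
cv2.imwrite('pics/s3.png',cv2.resize(c.astype(np.uint8),None,fx=6,fy=6,interpolation=cv2.INTER_CUBIC))
E
```

```text
blue [323. 204.] [174.  46.] centroid [0.4282 0.2064 0.046 ] len [np.float64(0.0204), np.float64(0.0881)] ang [np.float64(104.6), np.float64(15.8), np.float64(-75.5), np.float64(-166.5)]
blue [ 11.5 106. ] [204.  23.] centroid [0.419  0.0603 0.046 ] len [np.float64(0.0099), np.float64(0.0918)] ang [np.float64(103.2), np.float64(0.7), np.float64(-75.4), np.float64(179.6)]
{'p': array([0.4514, 0.2128, 0.0361]), 'shift': array([ 0.0177, -0.0014, -0.1641]), 'norm': 0.1651, 'ty_ang': np.float64(104.58), 'tilt': array([ 0.0098,  0.0038, -0.9999]), 'rot': array([0.07, 0.6 , 0.18])} t 11.65 F [ 0.26 -0.14 -0.55] w 1.001 j [ 0.29 -0.08  2.05  0.    1.16 -1.53]
{'p': array([0.4514, 0.2128, 0.0361]), 'shift': array([ 0.0046, -0.0008,  0.036 ]), 'norm': 0.0363, 'ty_ang': np.float64(104.58), 'tilt': array([ 0.0098,  0.0038, -0.9999]), 'rot': array([ 0.07,  0.6 , -0.02])} t 11.65 F [ 0.26 -0.14 -0.55] w 1.001 j [ 0.29 -0.08  2.05  0.    1.16 -1.53]
```

View pics/w14.png

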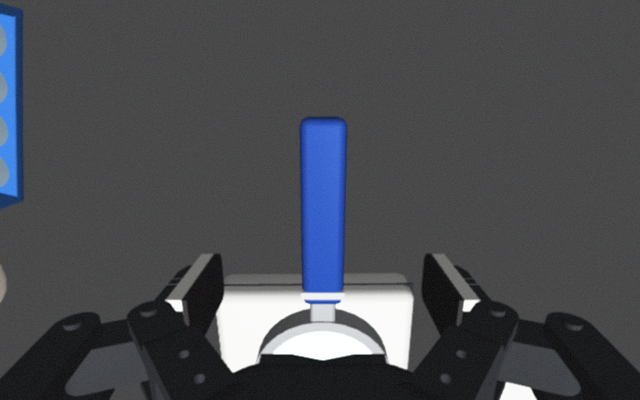

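View pics/s3.png

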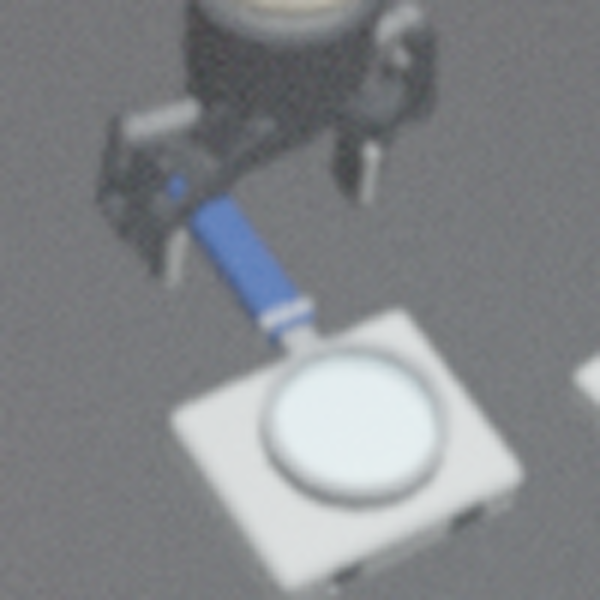

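Request:
{"op": "move_arm", "data": {
  "rows": [
    {"tx": 0.004, "ty": 0, "tz": 0.012, "ax": 0, "ay": 0.6, "az": 0, "jaw": 0},
    {"tx": 0, "ty": 0, "tz": 0.012, "ax": 0, "ay": 0, "az": 0, "jaw": 0},
    {"tx": 0, "ty": 0, "tz": 0.008, "ax": 0, "ay": 0, "az": 0, "jaw": 0},
    {"tx": 0, "ty": 0, "tz": 0, "ax": 0, "ay": 0, "az": 0, "jaw": 0},
    {"tx": 0, "ty": 0, "tz": 0, "ax": 0, "ay": 0, "az": 0, "jaw": 0}
  ]
}}

```text
time: 12.2
tool_pos: [0.448, 0.212, 0.0022]
tool_rot: [0.0, -0.127, 0.992, 0.001]
contact_force: [-0.2, 0.1, -0.2]
gripper_width: 1.0
```

```bash
python3 mm.py w15.png; python3 - <<'E'
from h import *
delta([.4475,.211,.0],104.6)
f=grab('scene'); c=f['color'][120:220,320:420,::-1].astype(float); c=255*(c/255)**.6
cv2.imwrite('pics/s4.png',cv2.resize(c.astype(np.uint8),None,fx=6,fy=6,interpolation=cv2.INTER_CUBIC))
E
```

```text
blue [323.  235.5] [211.  58.] centroid [0.427 0.206 0.046] len [np.float64(0.0204), np.float64(0.0885)] ang [np.float64(104.6), np.float64(16.0), np.float64(-75.5), np.float64(-166.8)]
{'p': array([0.4479, 0.2119, 0.0022]), 'shift': array([ 0.0157, -0.0013, -0.1978]), 'norm': 0.1985, 'ty_ang': np.float64(104.58), 'tilt': array([ 3.0e-04,  1.3e-03, -1.0e+00]), 'rot': array([0.07, 0.03, 0.18])} t 12.25 F [-0.51 -0.14  0.3 ] w 0.999 j [ 0.29 -0.03  2.07  0.    1.1  -1.54]
{'p': array([0.4479, 0.2119, 0.0022]), 'shift': array([ 0.0006, -0.0008,  0.0022]), 'norm': 0.0024, 'ty_ang': np.float64(104.58), 'tilt': array([ 3.0e-04,  1.3e-03, -1.0e+00]), 'rot': array([ 0.07,  0.03, -0.02])} t 12.25 F [-0.51 -0.14  0.3 ] w 0.999 j [ 0.29 -0.03  2.07  0.    1.1  -1.54]
```

View pics/w15.png

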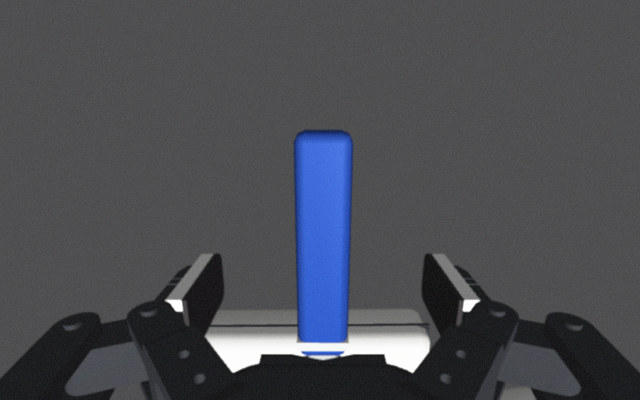

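View pics/s4.png

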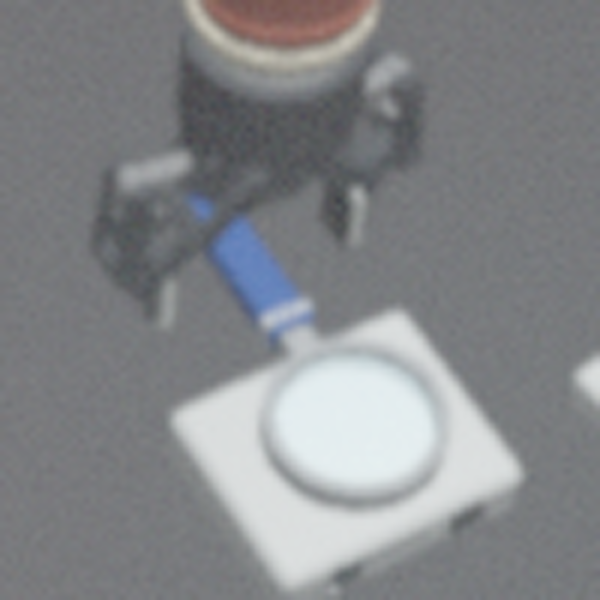

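Handle centred between the open fingers, and from the picture scale the tips come just below its underside. Closing.

Request:
{"op": "move_arm", "data": {
  "rows": [
    {"tx": 0, "ty": 0, "tz": 0, "ax": 0, "ay": 0, "az": 0, "jaw": 100},
    {"tx": 0, "ty": 0, "tz": 0, "ax": 0, "ay": 0, "az": 0, "jaw": 170},
    {"tx": 0, "ty": 0, "tz": 0, "ax": 0, "ay": 0, "az": 0, "jaw": 255},
    {"tx": 0, "ty": 0, "tz": 0, "ax": 0, "ay": 0, "az": 0, "jaw": 255},
    {"tx": 0, "ty": 0, "tz": 0, "ax": 0, "ay": 0, "az": 0, "jaw": 255},
    {"tx": 0, "ty": 0, "tz": 0, "ax": 0, "ay": 0, "az": 0, "jaw": 255},
    {"tx": 0, "ty": 0, "tz": 0, "ax": 0, "ay": 0, "az": 0, "jaw": 255}
  ]
}}

```text
time: 13.0
tool_pos: [0.4493, 0.2123, 0.0042]
tool_rot: [0.002, -0.127, 0.992, 0.001]
contact_force: [-0.2, 0.2, -0.2]
gripper_width: 0.24
```

```bash
python3 mm.py w16.png; python3 - <<'E'
from h import *
f=grab('scene'); c=f['color'][120:220,320:420,::-1].astype(float); c=255*(c/255)**.6
cv2.imwrite('pics/s5.png',cv2.resize(c.astype(np.uint8),None,fx=5,fy=5,interpolation=cv2.INTER_CUBIC))
E
```

```text
blue [323. 231.] [210.  58.] centroid [0.4272 0.206  0.046 ] len [np.float64(0.0206), np.float64(0.0889)] ang [np.float64(104.6), np.float64(16.0), np.float64(-75.5), np.float64(-166.8)]
{'p': array([0.4493, 0.2123, 0.0041]), 'shift': array([ 0.0165, -0.0014, -0.1959]), 'norm': 0.1966, 'ty_ang': np.float64(104.59), 'tilt': array([ 0.0036,  0.0022, -1.    ]), 'rot': array([0.07, 0.23, 0.19])} t 13.05 F [0.93 0.36 0.14] w 0.239 j [ 0.29 -0.03  2.06  0.    1.1  -1.53]
```

View pics/w16.png

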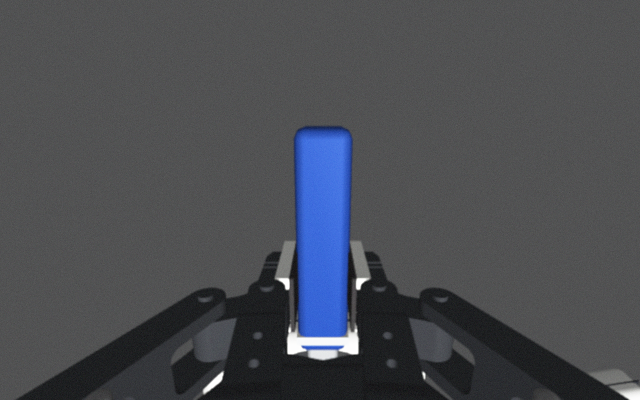

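View pics/s5.png

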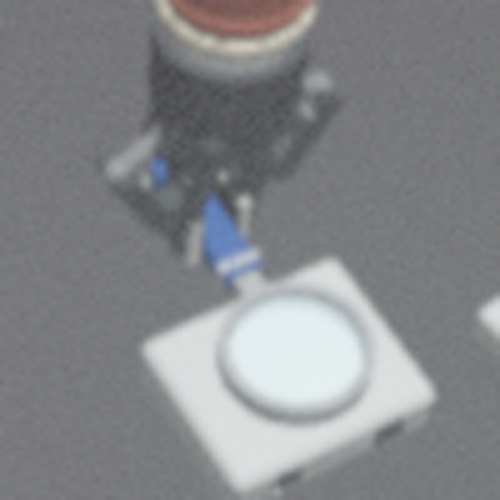

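Gripped (opening 0.24, about 20 mm). Lifting.

Request:
{"op": "move_arm", "data": {
  "rows": [
    {"tx": 0, "ty": 0, "tz": -0.006, "ax": 0, "ay": 0, "az": 0, "jaw": 255},
    {"tx": 0, "ty": 0, "tz": -0.012, "ax": 0, "ay": 0, "az": 0, "jaw": 255},
    {"tx": 0, "ty": 0, "tz": -0.02, "ax": 0, "ay": 0, "az": 0, "jaw": 255},
    {"tx": 0, "ty": 0, "tz": -0.022, "ax": 0, "ay": 0, "az": 0, "jaw": 255},
    {"tx": 0, "ty": 0, "tz": -0.022, "ax": 0, "ay": 0, "az": 0, "jaw": 255},
    {"tx": 0, "ty": 0, "tz": -0.022, "ax": 0, "ay": 0, "az": 0, "jaw": 255},
    {"tx": 0, "ty": 0, "tz": -0.02, "ax": 0, "ay": 0, "az": 0, "jaw": 255},
    {"tx": 0, "ty": 0, "tz": -0.015, "ax": 0, "ay": 0, "az": 0, "jaw": 255},
    {"tx": 0, "ty": 0, "tz": -0.01, "ax": 0, "ay": 0, "az": 0, "jaw": 255},
    {"tx": 0, "ty": 0, "tz": 0, "ax": 0, "ay": 0, "az": 0, "jaw": 255},
    {"tx": 0, "ty": 0, "tz": 0, "ax": 0, "ay": 0, "az": 0, "jaw": 255}
  ]
}}

```text
time: 14.2
tool_pos: [0.4471, 0.2117, 0.1646]
tool_rot: [0.002, -0.127, 0.992, 0.001]
contact_force: [-0.4, -0.2, -2.0]
gripper_width: 0.243
```

```bash
python3 mm.py w17.png; python3 - <<'E'
from h import *
f=grab('scene','s6.png')
E
```

```text
blue [323. 231.] [210.  58.] centroid [0.4862 0.2218 0.046 ] len [np.float64(0.0477), np.float64(0.2053)] ang [np.float64(104.6), np.float64(16.1), np.float64(-75.5), np.float64(-166.8)]
blue [ 87.6 102.2] [100.5 144.4] centroid [0.4215 0.0294 0.046 ] len [np.float64(0.1191), np.float64(0.0781)] ang [np.float64(176.4), np.float64(98.9), np.float64(0.9), np.float64(-80.9)]
{'p': array([0.4472, 0.2117, 0.1645]), 'shift': array([ 0.0149, -0.0015, -0.0356]), 'norm': 0.0386, 'ty_ang': np.float64(104.6), 'tilt': array([ 0.0033,  0.0025, -1.    ]), 'rot': array([0.09, 0.22, 0.2 ])} t 14.25 F [ 0.73  0.85 -1.09] w 0.24 j [ 0.29 -0.24  1.96  0.    1.42 -1.54]
```

View pics/w17.png

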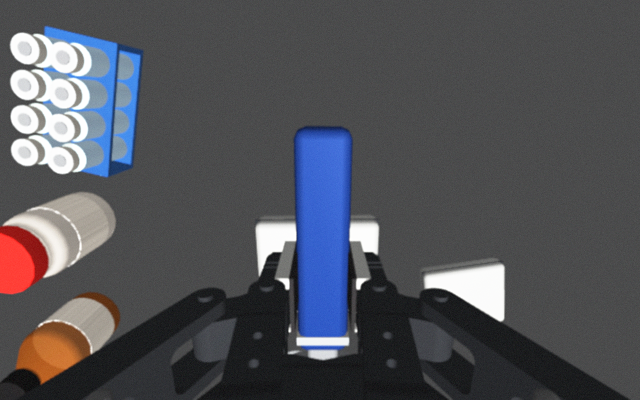

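View pics/s6.png

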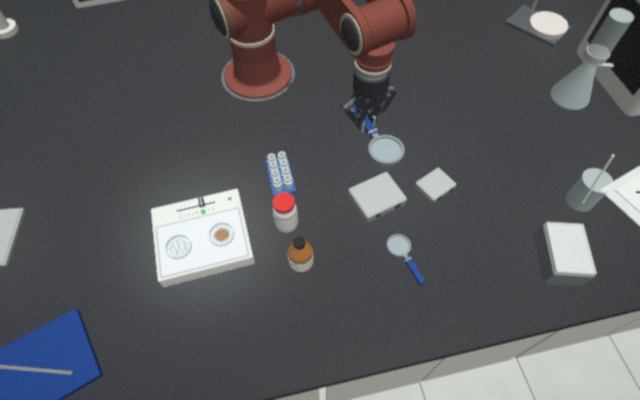

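Held without slip: the handle's pixels are unchanged, and it is clear of the case. Turn it first, then carry.

Request:
{"op": "move_arm", "data": {
  "rows": [
    {"tx": 0, "ty": 0, "tz": 0, "ax": 0, "ay": 0, "az": 3, "jaw": 255},
    {"tx": 0, "ty": 0, "tz": 0, "ax": 0, "ay": 0, "az": 5, "jaw": 255},
    {"tx": 0, "ty": 0, "tz": 0, "ax": 0, "ay": 0, "az": 6, "jaw": 255},
    {"tx": 0, "ty": 0, "tz": 0, "ax": 0, "ay": 0, "az": 6, "jaw": 255},
    {"tx": 0, "ty": 0, "tz": 0, "ax": 0, "ay": 0, "az": 6, "jaw": 255},
    {"tx": 0, "ty": 0, "tz": 0, "ax": 0, "ay": 0, "az": 4, "jaw": 255},
    {"tx": 0, "ty": 0, "tz": 0, "ax": 0, "ay": 0, "az": 3, "jaw": 255},
    {"tx": 0, "ty": 0, "tz": 0, "ax": 0, "ay": 0, "az": 0, "jaw": 255}
  ]
}}

```text
time: 15.1
tool_pos: [0.441, 0.21, 0.1529]
tool_rot: [-0.008, 0.172, 0.985, -0.003]
contact_force: [0.5, 0.6, -1.7]
gripper_width: 0.244
```

```bash
python3 -c "
from h import *
delta([.494,-.141,.165],70)"
```

```text
{'p': array([0.441 , 0.21  , 0.1529]), 'shift': array([-0.1684, -0.3124, -0.012 ]), 'norm': 0.3552, 'ty_ang': np.float64(70.23), 'tilt': array([-0.0163, -0.0027, -0.9999]), 'rot': array([-0.46, -0.82,  0.23])} t 15.1 F [ 0.47  0.63 -1.66] w 0.244 j [ 0.29 -0.23  1.97  0.    1.42 -0.94]
```

Request:
{"op": "move_arm", "data": {
  "rows": [
    {"tx": -0.01, "ty": -0.018, "tz": -0.012, "ax": -0.4, "ay": -0.8, "az": 0, "jaw": 255},
    {"tx": -0.016, "ty": -0.03, "tz": 0, "ax": 0, "ay": 0, "az": 0, "jaw": 255},
    {"tx": -0.016, "ty": -0.03, "tz": 0, "ax": 0, "ay": 0, "az": 0, "jaw": 255},
    {"tx": -0.016, "ty": -0.03, "tz": 0, "ax": 0, "ay": 0, "az": 0, "jaw": 255},
    {"tx": -0.016, "ty": -0.03, "tz": 0, "ax": 0, "ay": 0, "az": 0, "jaw": 255},
    {"tx": -0.016, "ty": -0.03, "tz": 0, "ax": 0, "ay": 0, "az": 0, "jaw": 255},
    {"tx": -0.016, "ty": -0.03, "tz": 0, "ax": 0, "ay": 0, "az": 0, "jaw": 255},
    {"tx": -0.016, "ty": -0.03, "tz": 0, "ax": 0, "ay": 0, "az": 0, "jaw": 255},
    {"tx": -0.016, "ty": -0.03, "tz": 0, "ax": 0, "ay": 0, "az": 0, "jaw": 255},
    {"tx": -0.014, "ty": -0.026, "tz": 0, "ax": 0, "ay": 0, "az": 0, "jaw": 255},
    {"tx": -0.01, "ty": -0.018, "tz": 0, "ax": 0, "ay": 0, "az": 0, "jaw": 255},
    {"tx": -0.003, "ty": -0.007, "tz": 0, "ax": 0, "ay": 0, "az": 0, "jaw": 255}
  ]
}}

```text
time: 16.3
tool_pos: [0.4911, -0.1479, 0.1549]
tool_rot: [-0.008, 0.162, 0.987, -0.001]
contact_force: [0.3, -0.4, -0.3]
gripper_width: 0.24
```

Request:
{"op": "move_arm", "data": {
  "rows": [
    {"tx": 0, "ty": 0, "tz": 0, "ax": 0, "ay": 0, "az": 0, "jaw": 255},
    {"tx": 0, "ty": 0, "tz": 0, "ax": 0, "ay": 0, "az": 0, "jaw": 255}
  ]
}}

```text
time: 16.5
tool_pos: [0.4904, -0.1477, 0.1536]
tool_rot: [-0.009, 0.162, 0.987, 0.0]
contact_force: [0.9, 0.3, -1.1]
gripper_width: 0.241
```

```bash
python3 -c "
from h import *
delta([.494,-.141,.165],70)
delta([.494,-.141,.08],70)
grab('top','t2.png');grab('scene','s7.png')
a=cv2.imread('pics/t2.png'); cv2.imwrite('pics/t2c.png',cv2.resize(a[140:250,300:480],None,fx=4.2,fy=4.2,interpolation=cv2.INTER_CUBIC))
a=cv2.imread('pics/s7.png'); cv2.imwrite('pics/s7c.png',cv2.resize(a[120:300,130:330],None,fx=3.3,fy=3.3,interpolation=cv2.INTER_CUBIC))
"
```

```text
{'p': array([ 0.4904, -0.1477,  0.1536]), 'shift': array([-0.0011,  0.0075, -0.0115]), 'norm': 0.0137, 'ty_ang': np.float64(71.37), 'tilt': array([-0.0183,  0.0033, -0.9998]), 'rot': array([-0.17, -1.05,  1.37])} t 16.5 F [ 0.88  0.28 -1.05] w 0.241 j [-0.44 -0.17  1.92 -0.    1.41 -1.68]
{'p': array([ 0.4904, -0.1477,  0.1536]), 'shift': array([-0.0027,  0.0077,  0.0735]), 'norm': 0.074, 'ty_ang': np.float64(71.37), 'tilt': array([-0.0183,  0.0033, -0.9998]), 'rot': array([-0.17, -1.05,  1.37])} t 16.5 F [ 0.88  0.28 -1.05] w 0.241 j [-0.44 -0.17  1.92 -0.    1.41 -1.68]
```

View pics/t2c.png

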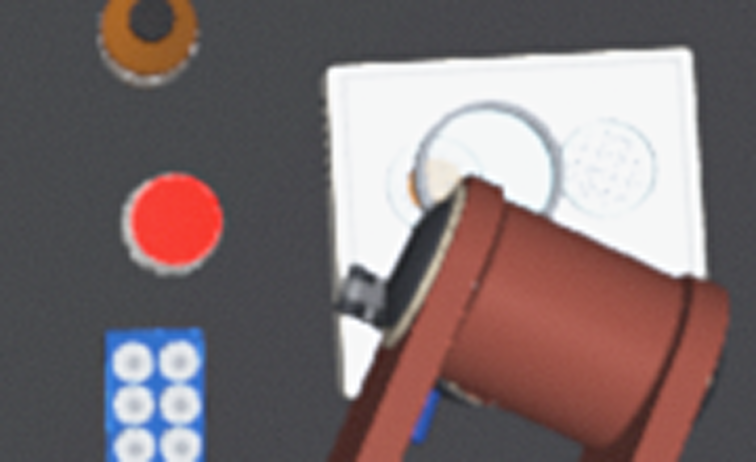

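View pics/s7c.png

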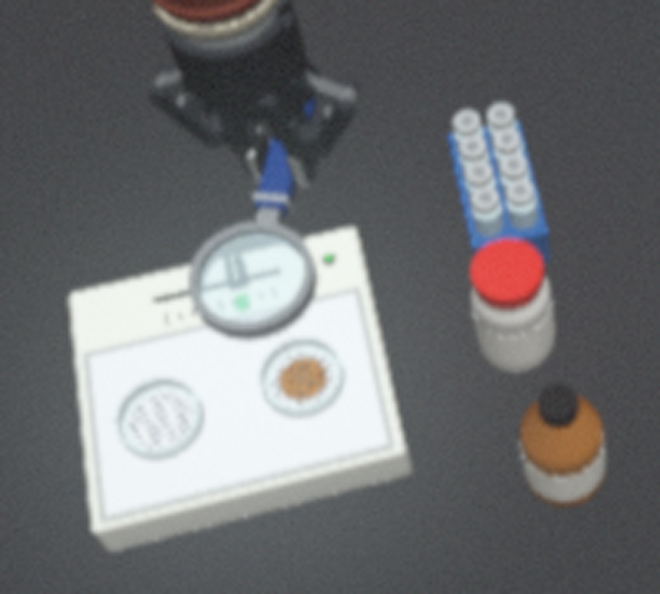

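```bash
cat >> h.py <<'E'
def tri(fa,pa,fb,pb):
    o1,d1=ray(fa,*pa);o2,d2=ray(fb,*pb); d1/=np.linalg.norm(d1);d2/=np.linalg.norm(d2)
    s=np.linalg.lstsq(np.c_[d1,-d2],o2-o1,rcond=None)[0]; A=o1+s[0]*d1;B=o2+s[1]*d2
    return (A+B)/2,np.linalg.norm(A-B)
E
python3 - <<'E'
from h import *
ft=grab('top');fs=grab('scene')
print('lens',tri(ft,(416.0,181.0),fs,(206.3,204.3)))
# initial: lens start & dish
print('start lens',onz(ft,244.3,201.3,.037))
print('start tri',tri(ft,(244.2,201.2),fs,(379.1,191)))
print('dish tri',tri(ft,(403.3,183.2),fs,(222,234.3)), onz(ft,403.3,183.2,.050),onz(fs,222,234.3,.050))
E
```

```text
lens (array([ 0.57502947, -0.17692898,  0.18481568]), np.float64(0.0006475705634897748))
start lens [0.53276417 0.2315444  0.037     ]
start tri (array([0.53349839, 0.23418208, 0.03007378]), np.float64(0.0027203823662878346))
dish tri (array([ 0.57826691, -0.17028413,  0.05053242]), np.float64(0.0014974883030813796)) [ 0.57826413 -0.17113064  0.05      ] [ 0.57807571 -0.16960006  0.05      ]
```

Request:
{"op": "move_arm", "data": {
  "rows": [
    {"tx": -0.001, "ty": 0.006, "tz": 0.005, "ax": -0.2, "ay": -1.0, "az": 0, "jaw": 255},
    {"tx": 0, "ty": 0, "tz": 0.015, "ax": 0, "ay": 0, "az": 0, "jaw": 255},
    {"tx": 0, "ty": 0, "tz": 0.015, "ax": 0, "ay": 0, "az": 0, "jaw": 255},
    {"tx": 0, "ty": 0, "tz": 0.015, "ax": 0, "ay": 0, "az": 0, "jaw": 255},
    {"tx": 0, "ty": 0, "tz": 0.01, "ax": 0, "ay": 0, "az": 0, "jaw": 255},
    {"tx": 0, "ty": 0, "tz": 0, "ax": 0, "ay": 0, "az": 0, "jaw": 255},
    {"tx": 0, "ty": 0, "tz": 0, "ax": 0, "ay": 0, "az": 0, "jaw": 255}
  ]
}}

```text
time: 17.4
tool_pos: [0.4926, -0.138, 0.0879]
tool_rot: [0.0, 0.159, 0.987, 0.001]
contact_force: [0.6, -0.4, -1.7]
gripper_width: 0.245
```

```bash
python3 -c "
from h import *
delta([.4934,-.1412,.08],71.4)
grab('top','t3.png');grab('scene','s8.png');grab('wrist','w20.png')
a=cv2.imread('pics/t3.png'); cv2.imwrite('pics/t3c.png',cv2.resize(a[150:220,370:470],None,fx=7,fy=7,interpolation=cv2.INTER_CUBIC))
a=cv2.imread('pics/s8.png'); cv2.imwrite('pics/s8c.png',cv2.resize(a[160:280,150:290],None,fx=5,fy=5,interpolation=cv2.INTER_CUBIC))
"
```

```text
{'p': array([ 0.4926, -0.138 ,  0.0879]), 'shift': array([-0.0017, -0.0028,  0.0078]), 'norm': 0.0085, 'ty_ang': np.float64(71.69), 'tilt': array([ 7.0e-04,  1.3e-03, -1.0e+00]), 'rot': array([0.08, 0.02, 0.29])} t 17.4 F [ 0.56 -0.44 -1.73] w 0.245 j [-0.42 -0.11  1.98  0.    1.27 -1.67]
```

View pics/t3c.png

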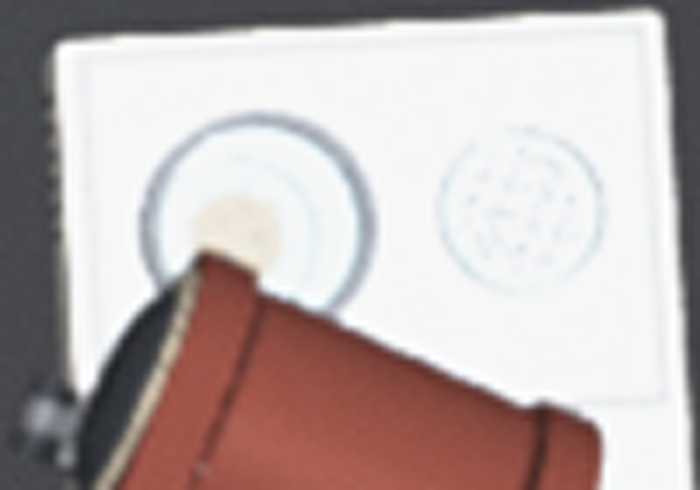

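View pics/s8c.png

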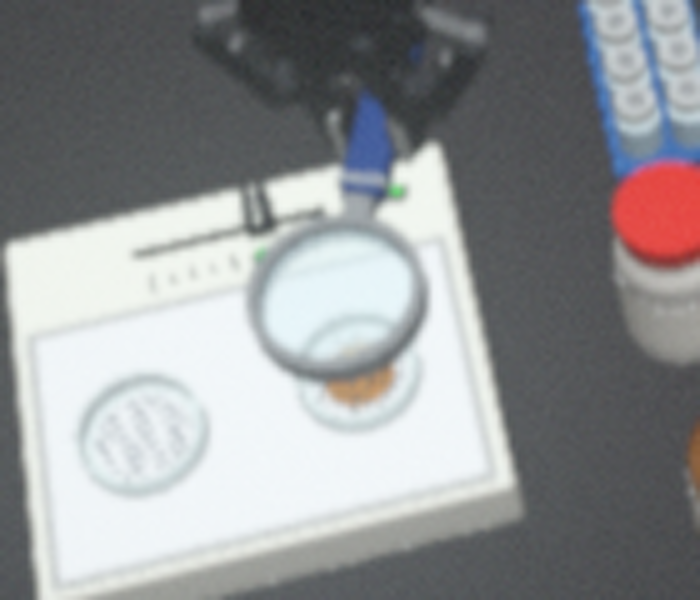

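```bash
python3 - <<'E'
from h import *
ft=grab('top');fs=grab('scene')
print('lens',tri(ft,(406.3,182.3),fs,(217.4,219.3)))
for z in (.115,.12): print(onz(ft,406.3,182.3,z))
E
```

```text
lens (array([ 0.57626908, -0.16675559,  0.11817806]), np.float64(0.0003460081377735782))
[ 0.57646124 -0.16747922  0.115     ]
[ 0.57614772 -0.16661659  0.12      ]
```

Request:
{"op": "move_arm", "data": {
  "rows": [
    {"tx": -0.0029, "ty": -0.0033, "tz": 0.002, "ax": 0, "ay": 0, "az": 0, "jaw": 255},
    {"tx": 0, "ty": 0, "tz": 0.008, "ax": 0, "ay": 0, "az": 0, "jaw": 255},
    {"tx": 0, "ty": 0, "tz": 0.008, "ax": 0, "ay": 0, "az": 0, "jaw": 255},
    {"tx": 0, "ty": 0, "tz": 0.006, "ax": 0, "ay": 0, "az": 0, "jaw": 255},
    {"tx": 0, "ty": 0, "tz": 0, "ax": 0, "ay": 0, "az": 0, "jaw": 255},
    {"tx": 0, "ty": 0, "tz": 0, "ax": 0, "ay": 0, "az": 0, "jaw": 255}
  ]
}}

```text
time: 18.25
tool_pos: [0.4959, -0.1434, 0.0638]
tool_rot: [0.002, 0.159, 0.987, 0.0]
contact_force: [-0.0, 0.3, -0.7]
gripper_width: 0.243
```

```bash
cat > fin.sh <<'X'
python3 -c "
from h import *
delta([.4934,-.1412,.0495],71.4)
i='$1'
grab('top','t%s.png'%i);grab('scene','s%s.png'%i)
a=cv2.imread('pics/t%s.png'%i); cv2.imwrite('pics/t%sc.png'%i,cv2.resize(a[150:220,370:470],None,fx=7,fy=7,interpolation=cv2.INTER_CUBIC))
a=cv2.imread('pics/s%s.png'%i); cv2.imwrite('pics/s%sc.png'%i,cv2.resize(a[160:280,150:290],None,fx=5,fy=5,interpolation=cv2.INTER_CUBIC))
"
X
bash fin.sh 9
```

```text
{'p': array([ 0.4959, -0.1434,  0.0638]), 'shift': array([0.0031, 0.0013, 0.0142]), 'norm': 0.0146, 'ty_ang': np.float64(71.65), 'tilt': array([ 4.1e-03, -4.0e-04, -1.0e+00]), 'rot': array([0.06, 0.23, 0.25])} t 18.25 F [-0.04  0.29 -0.69] w 0.243 j [-0.43 -0.07  1.99  0.    1.22 -1.68]
```

View pics/t9c.png

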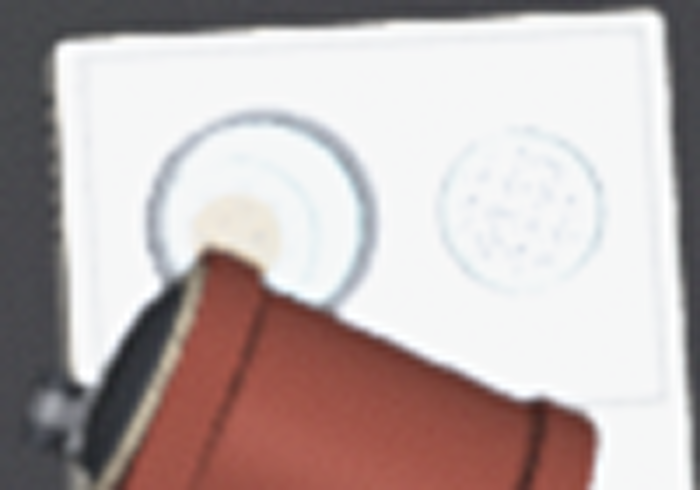

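View pics/s9c.png

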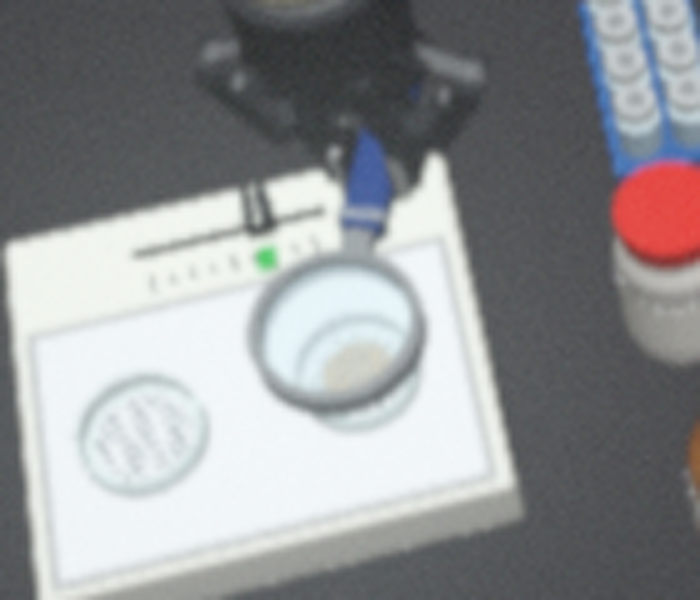

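```bash
python3 - <<'E'
from h import *
ft=grab('top');fs=grab('scene')
print('lens',tri(ft,(407,181.6),fs,(217.1,225.4)), onz(ft,407,181.6,.095),onz(fs,217.1,225.4,.095))
print('want px', proj(ft,[[.578,-.1708,.095],[.578,-.1708,.081]]),proj(fs,[[.578,-.1708,.095],[.578,-.1708,.081]]))
E
```

```text
lens (array([ 0.57928859, -0.17205287,  0.09717228]), np.float64(0.0004136235891855813)) [ 0.57941951 -0.17264033  0.095     ] [ 0.57802583 -0.172148    0.095     ]
want px [[406.24568967 182.18302509]
 [405.26460526 182.54071863]] [[217.68507102 225.27290267]
 [218.90024918 228.17657042]]
```

Request:
{"op": "move_arm", "data": {
  "rows": [
    {"tx": 0.0013, "ty": 0.001, "tz": 0.005, "ax": 0, "ay": 0.2, "az": 0, "jaw": 255},
    {"tx": 0, "ty": 0, "tz": 0.005, "ax": 0, "ay": 0, "az": 0, "jaw": 255},
    {"tx": 0, "ty": 0, "tz": 0.003, "ax": 0, "ay": 0, "az": 0, "jaw": 255},
    {"tx": 0, "ty": 0, "tz": 0, "ax": 0, "ay": 0, "az": 0, "jaw": 255},
    {"tx": 0, "ty": 0, "tz": 0, "ax": 0, "ay": 0, "az": 0, "jaw": 255},
    {"tx": 0, "ty": 0, "tz": 0, "ax": 0, "ay": 0, "az": 0, "jaw": 255}
  ]
}}

```text
time: 19.05
tool_pos: [0.4957, -0.1421, 0.0507]
tool_rot: [0.001, 0.159, 0.987, 0.0]
contact_force: [0.5, 1.0, -1.2]
gripper_width: 0.239
```

```bash
bash fin.sh 10; bash fin.sh 11
```

```text
{'p': array([ 0.4957, -0.1421,  0.0507]), 'shift': array([0.0024, 0.0002, 0.0012]), 'norm': 0.0027, 'ty_ang': np.float64(71.66), 'tilt': array([ 0.0024, -0.    , -1.    ]), 'rot': array([0.04, 0.13, 0.26])} t 19.05 F [ 0.53  0.98 -1.21] w 0.239 j [-0.42 -0.06  2.    0.    1.2  -1.68]
{'p': array([ 0.4958, -0.1422,  0.0509]), 'shift': array([0.0026, 0.0002, 0.0013]), 'norm': 0.0029, 'ty_ang': np.float64(71.66), 'tilt': array([ 2.7e-03, -1.0e-04, -1.0e+00]), 'rot': array([0.04, 0.15, 0.26])} t 19.15 F [ 0.81  0.05 -1.11] w 0.242 j [-0.42 -0.06  2.    0.    1.2  -1.68]
```

View pics/t11c.png

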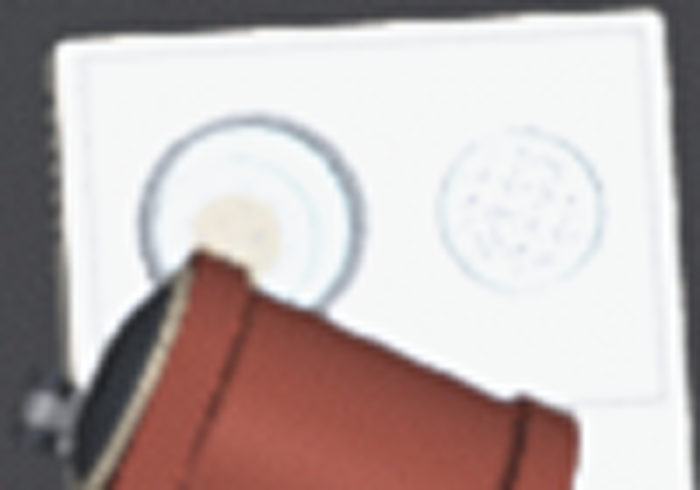

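View pics/s11c.png

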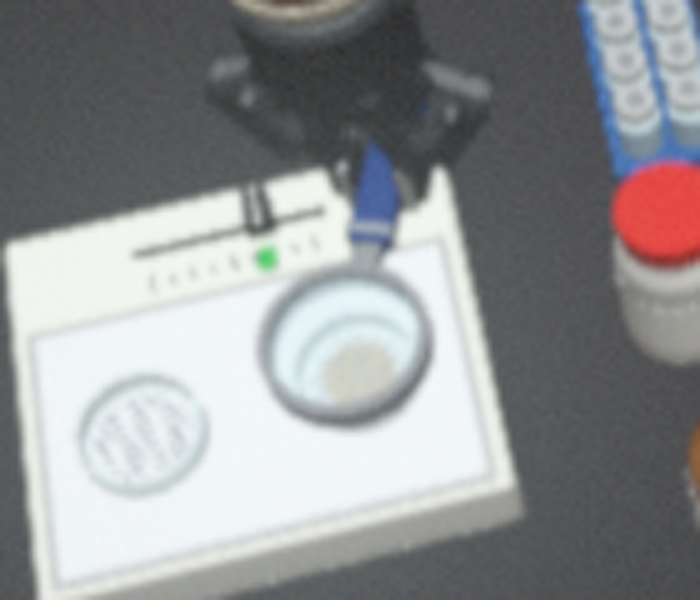

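```bash
python3 - <<'E'
from h import *
ft=grab('top');fs=grab('scene')
print('lens',tri(ft,(405.64,181.86),fs,(218.5,228.6)), onz(ft,405.64,181.86,.082))
s=manip.state();print(s['joint_vel'].round(3) if hasattr(s['joint_vel'],'round') else s['joint_vel'],s['tool_pos'])
E
```

```text
lens (array([ 0.57959894, -0.17160085,  0.08216909]), np.float64(0.00013409842148031466)) [ 0.57961245 -0.17156186  0.082     ]
[-0.002  0.     0.001  0.    -0.     0.001] [ 0.49580639 -0.14221527  0.0509234 ]
```

```bash
python3 -c "
from h import *
print(manip.job_done())"
```

```text
the job is handed in; nothing more can be done
None
```

I slid the dimmer into the green band, carried the magnifier over the row and handed the job in at about 19 s, still holding it over the stained dish. No verdict was reported.

**Last checks before handing in:**
- **Dimmer:** the pointer was in the green band, about 0.2 mm off its middle by the last small correction. It looked unchanged in the final scene picture.
- **Lens position:** by triangulating the top and scene cameras, the lens centre is about 2 mm in plan from the dish centre. Calibration is good to about 2 mm.
- **Height:** the underside of the rim is about 16 mm above the dish rim.
- **Level and grip:** the tool is level within 0.003 rad and the joints are at rest. The grip held at an opening of about 0.24, and the handle had not slipped in the wrist view after the lift. That check wasn't repeated over the dish.
- **Surroundings:** the dishes, jar and vial rack looked undisturbed in the final pictures. The amber bottle was last seen in the picture taken just after the carry, standing in place.

**Failed or disagreed:**
- **First call:** it was refused because some keys were missing, so nothing moved.
- **First pinch:** it closed above the dimmer. The wrist and scene pictures put the real fingertips about 24 mm higher than the reported TCP height.
- **Wrist camera:** it measured lengths about 5% short. I worked from the camera views for everything after that.

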